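# Clip the lid onto the bread-roll container

## Robot

A 7-joint arm with a two-finger parallel gripper is mounted at the origin on the work surface. World frame = base frame: x ahead of the robot, y to its left, z up, the work surface at z = 0. Lengths are in m, angles in rad, forces in N, time in s.
With the tool pointing down it reaches from about 0.425 to 0.825 m from the base axis. Payload 3.6 kg.
Tool frame: the origin (TCP) lies on the front face of the gripper's body, between the roots of the fingers; the fingertips stand 84 mm ahead of it and the grasp point (between the pads) lies 65 mm ahead of it; z points along the fingers, y is the line along which they close (so a half turn about z gives the same grasp; the last joint's range is limited). The gripper opens to 93 mm and grips with 3 to 60 N. Pads are 15 mm wide; open, the fingers measure 128 mm over their backs; the gripper's body (75 mm by 188 mm) begins 65 mm behind the grasp point.
Start: joints at [1.296, 0.615, -0.013, 1.423, 0.008, 1.103, -0.04], TCP at [0.16, -0.63, 0.303] pointing down, gripper open.
Joint ranges: [-3.12, 3.12], [-0.3, 2.06], [-1.34, 1.32], [0.26, 2.42], [-1.36, 4.5], [0.01, 1.98], [-2.84, 2.84]. Speed limits (rad/s): [2.79, 2.79, 3.14, 3.14, 3.14, 3.14, 3.14].

## Interface

Orientations are given as [roll, pitch, yaw] about the fixed x, y, z axes, in that order (R = Rz(yaw) Ry(pitch) Rx(roll)).
In Python, from workcell import robot gives the robot as it stands.
- The arm moves only by the shell command python3 -m creep 'ROWS' [FORCE]. ROWS is JSON, a list of rows, each a list of 3 entries, a list of its own where there are three numbers: the opening, from -1 (shut) to 1 (fully open), then the shift along the tool's x, y, z in m, then the turn, a rotation vector about the tool's x, y, z in degrees. A call has 1 to 8 rows; each row shifts and turns the commanded pose from where the row before left it, along the tool's axes as they then stand; what a row does not reach is not made up. A row lasts 1/8 s, in which the tool goes at most 62.5 mm and 10.7 degrees, less where a joint would pass 70% of its speed; a pose out of reach is approached as far as the arm can. A call is refused whole if a number of a shift passes 0.0625 or a number of a turn 10.7, either way. A call with a gripper value outside its range is refused whole. The fingers move at their own pace and stop on an object; FORCE is the grip in N (left out, the last holds). Time passes only in rows, so rows that do not move let the fingers close. It gives the time, the measured TCP pose, the force, the opening and the grip force at its end, in the units of the state.
- robot.state(): the state, without advancing time (a new reading comes with each control period).
- robot.snapshot(name): name is "scene" or "top" or "wrist"; returns the picture (480x640x3 uint8, red, green, blue); there is no depth.
- robot.camera_model(name): a dict with "fx", "fy", "cx", "cy" (pixels), "position" and "attitude" of the camera in the world; the wrist camera has in their place "mount" (4x4, takes a point from camera to tool coordinates, whose origin is the TCP and whose axes are the flange's). Camera axes: x right, y down, z forward; pixel columns grow to the right and rows downward; lengths in m; the calibration is good to about 2 mm. A picture is of the moment at which its call begins: read the wrist's pose just before it. camera_model takes no time and is no camera call.
- robot.hand_in(): hands the job in; it is judged then, once.
The state is a dict: "time_s": time; "joint_positions": joint angles; "joint_vel": joint speeds; "joint_efforts": joint torques, N m; "tool_pos": TCP position; "orientation": TCP orientation; "contact_force": force on the tool from outside, world axes, zero at the start; "ft_torque": the same for the moment, N m; "opening": finger opening in m; "grip_force": force on a finger pad.
Only numpy, scipy, OpenCV 4.12 (cv2) and the standard library are available. Lean on these libraries where they do the work, as an engineer would, in place of code of your own. Each camera call takes 0.05 s, during which the arm holds its last target. There are 200 camera calls.

## Task

Put the loose lid with the four blue clips on the open container of bread rolls so that it sits down flat in the mouth, then fold each of its four clips down over the rim until it snaps home and stays. Feel each clip in rather than forcing it (never press on a clip with more than 20 N), and leave the other things on the counter where they are.

Things in the scene. Friction and masses are not known exactly. Their poses are not given: they have to be found in the camera images.
- container: Clear open tub full of bread rolls; it stands fast and does not slide. Origin: centre of its underside; z up, x and y along its sides. Outer walls 122 mm (x) by 162 mm (y), inside 114 x 154 mm. Under the turned-out rim each side carries a horizontal rib, a 6 mm round bar 80 mm above the origin, nominally 70 mm (x sides) or 90 mm (y sides) from the centre.
- mouth (a point): Centre of the container's mouth, level with its flat rim, 90 mm above its origin; rim 134 x 174 mm over all. The tub is warped: each of the four ribs below the rim really lies up to 3 mm further in or out than nominal, differently on each side and not reported, so where a clip comes home must be felt.
- lid: Loose frosted lid, 0.25 kg, right way up beside the container. Origin: centre of its flat underside, which rests on the rim (at point mouth, axes in line; half-turned fits too). Plate 132 (x) x 172 (y) x 6 mm. Below it a plug skirt, 12 mm deep, lower edge rounded, enters the mouth with 1 mm play each side; on the counter the lid stands on it (origin 12 mm up).
- lid_grip (a point): Middle of the blue grip bar on the lid, 21 mm above the lid's origin. The bar is 16 mm thick (lid's x), 62 mm long (lid's y) and its top is 30 mm above the lid's origin; its foot is 22 x 70 mm, up to 12 mm above the origin. Clip hinge lines: 3 mm above the lid's origin, 68 mm from its centre on the x sides, 88 mm on the y sides.
- clip_near (a joint): Angle of the clip on the lid's -x side: 0 = hangs straight down, 1.57 = level outward, more = raised. Starts 1.45 to 1.9; let go unlatched, a weak spring reopens it past 0.6. On the seated lid its hook meets the rib at 0.2 to 0.8, takes about 3 to 8 N at the tab to pass, and snaps home somewhere from -0.25 to 0.4 (rib unknown), against a hard stop; 3 mm short at the tab is not home.
- clip_far (a joint): Angle of the clip on the lid's +x side: 0 = hangs straight down, 1.57 = level outward, more = raised. Starts 1.45 to 1.9; let go unlatched, a weak spring reopens it past 0.6. On the seated lid its hook meets the rib at 0.2 to 0.8, takes about 3 to 8 N at the tab to pass, and snaps home somewhere from -0.25 to 0.4 (rib unknown), against a hard stop; 3 mm short at the tab is not home.
- clip_left (a joint): Angle of the clip on the lid's +y side: 0 = hangs straight down, 1.57 = level outward, more = raised. Starts 1.45 to 1.9; let go unlatched, a weak spring reopens it past 0.6. On the seated lid its hook meets the rib at 0.2 to 0.8, takes about 3 to 8 N at the tab to pass, and snaps home somewhere from -0.25 to 0.4 (rib unknown), against a hard stop; 3 mm short at the tab is not home.
- clip_right (a joint): Angle of the clip on the lid's -y side: 0 = hangs straight down, 1.57 = level outward, more = raised. Starts 1.45 to 1.9; let go unlatched, a weak spring reopens it past 0.6. On the seated lid its hook meets the rib at 0.2 to 0.8, takes about 3 to 8 N at the tab to pass, and snaps home somewhere from -0.25 to 0.4 (rib unknown), against a hard stop; 3 mm short at the tab is not home.
- tab_near: Blue plate of the clip on the lid's -x side, 74 mm wide along the hinge, 2.6 mm thick, 3 to 34 mm from the hinge, with a 5 mm thumb lip standing out along its free edge. Origin: middle of its outer face (away from the box when folded down), 30 mm from the hinge line and, hanging, 6.8 mm outward of it. x: out of that face; z: free edge to hinge; y: along the hinge.
- tab_far: Blue plate of the clip on the lid's +x side, 74 mm wide along the hinge, 2.6 mm thick, 3 to 34 mm from the hinge, with a 5 mm thumb lip standing out along its free edge. Origin: middle of its outer face (away from the box when folded down), 30 mm from the hinge line and, hanging, 6.8 mm outward of it. x: out of that face; z: free edge to hinge; y: along the hinge.
- tab_left: Blue plate of the clip on the lid's +y side, 56 mm wide along the hinge, 2.6 mm thick, 3 to 34 mm from the hinge, with a 5 mm thumb lip standing out along its free edge. Origin: middle of its outer face (away from the box when folded down), 30 mm from the hinge line and, hanging, 6.8 mm outward of it. x: out of that face; z: free edge to hinge; y: along the hinge.
- tab_right: Blue plate of the clip on the lid's -y side, 56 mm wide along the hinge, 2.6 mm thick, 3 to 34 mm from the hinge, with a 5 mm thumb lip standing out along its free edge. Origin: middle of its outer face (away from the box when folded down), 30 mm from the hinge line and, hanging, 6.8 mm outward of it. x: out of that face; z: free edge to hinge; y: along the hinge.
- seed_jar: Bystander: glass jar of seeds with a red cap, 68 mm across, 100 mm high. Origin: centre of its underside. Leave it alone.
- scraper: Bystander: steel dough scraper with a white handle, 88 x 130 mm, 13 mm high, lying flat. Origin: centre of its underside. Leave it alone.
- scoop: Bystander: steel spoon, 220 mm long, lying flat. Origin: centre of its underside. Leave it alone.
- bowl: Bystander: steel bowl, 130 mm across, 55 mm high. Origin: centre of its underside. Leave it alone.
- sanitiser: Bystander: white bottle with a blue cap, 60 mm across, 160 mm high. Origin: centre of its underside. Leave it alone.
- spare_tub: Bystander: another small tub, already closed with a green lid, 112 x 152 x 63 mm. Origin: centre of its underside. Leave it alone.
- timer: Bystander: round white timer, 64 mm across, 28 mm high. Origin: centre of its underside. Leave it alone.
- sugar_cup: Bystander: white cup, 72 mm across, 85 mm high, nearest the robot. Origin: centre of its underside. Leave it alone.
Not all that is in view belongs to the job. Leave any purple or red look-alike of the container alone.

How it is judged:
On the way:
1. the lid sits flat in the container's mouth (horizontal distance between lid and container below 0.004 m and z of lid in the frame of container between 0.087 and 0.0925 m and angle between lid's own z axis and vertical below 0.035 rad), for 0.2 s.
At the end, for the whole second after the job is handed in: The lid sits flat on the container's rim (centres within 4 mm, underside 87 to 92.5 mm above the container's underside, tilt under 0.035 rad), all four clips are snapped home and stay there by themselves (each joint below 0.5 rad), and the lid is at rest (all of step 1 and value of joint each of clip_near, clip_far, clip_left, clip_right below 0.5 rad and linear speed of lid below 0.01 m/s); the robot touches nothing.
It fails at once if a clip is pressed by the robot with more than 20 N (contact force between any of the fingers, the arm and tab_near above 20 N or contact force between any of the fingers, the arm and tab_far above 20 N or contact force between any of the fingers, the arm and tab_left above 20 N or contact force between any of the fingers, the arm and tab_right above 20 N).
It fails at once if a bystander is moved more than 30 mm (distance of any of seed_jar, scraper, scoop, bowl, sanitiser, spare_tub, timer, sugar_cup from where it was at the start of the episode above 0.03 m).
It also fails if it takes over 72 s, if anything falls off the work surface, if the arm or the gripper's body presses on something with over 40 N, if the wrist force passes 120 N, or if a joint passes its speed limit or range.

## Working session

There is one attempt and no reset: what is moved stays moved. The work goes in short steps, Python scripts to look and compute and a shell command to move; the robot and the scene stay as the last step left them, time stands still between calls to the robot, and variables do not carry over. Pictures are saved under pics/ and viewed, at most 10 in all, crops included, and the job is handed in when it is done.

```bash
mkdir -p pics; ls; python3 - <<'E'
from workcell import robot
import cv2,json
for n in("scene","top"):
    cv2.imwrite(f"pics/{n}0.png",robot.snapshot(n)[:,:,::-1])
    print(n,robot.camera_model(n))
print(robot.camera_model("wrist"));print(robot.state())
E
```

```text
pics
scene {'fx': 588.0442490890944, 'fy': 588.0442490890944, 'cx': 315.1864906790639, 'cy': 246.52198155081015, 'position': array([ 1.26892962, -0.73900049,  1.33476262]), 'attitude': array([-2.44105257, -0.01864413,  0.81216162])}
top {'fx': 511.96305983766894, 'fy': 511.96305983766894, 'cx': 316.0230677966191, 'cy': 242.61093353301032, 'position': array([ 3.76105999e-01, -3.30393766e-04,  1.30097244e+00]), 'attitude': array([-3.01590331,  0.00637705, -1.59293843])}
{'fx': 408.91386186483174, 'fy': 408.91386186483174, 'cx': 314.4433174200082, 'cy': 242.92481765938052, 'mount': array([[ 2.39269135e-04, -9.71598679e-01, -2.36634634e-01,
         6.56016141e-02],
       [ 9.99999578e-01,  4.42341614e-04, -8.05078660e-04,
         9.48440871e-05],
       [ 8.86886709e-04, -2.36634342e-01,  9.71598375e-01,
        -8.16832047e-02],
       [ 0.00000000e+00,  0.00000000e+00,  0.00000000e+00,
         1.00000000e+00]])}
{'time_s': 0.1, 'joint_positions': array([ 1.29547964,  0.61583704, -0.01258681,  1.42471519,  0.00810531,
        1.10339107, -0.04042192]), 'joint_vel': array([ 0.00181239, -0.00300735,  0.00052947, -0.00484932,  0.00092175,
        0.00023101,  0.00130843]), 'joint_efforts': array([ 1.11469479e-03, -4.60041547e+01,  2.09897887e-01, -1.66244817e+01,
       -6.11924613e-02,  1.69839570e-02,  1.24140461e-04]), 'tool_pos': array([ 0.15994039, -0.62949123,  0.30169521]), 'orientation': array([-3.13929291e+00,  4.99397532e-05,  2.48838265e-01]), 'contact_force': array([-0.2169145,  0.3787432,  0.1817842]), 'ft_torque': array([-0.04631283, -0.03788276, -0.03721984]), 'grip_force': 0.0, 'opening': 0.09316050943006317}
```

View pics/top0.png

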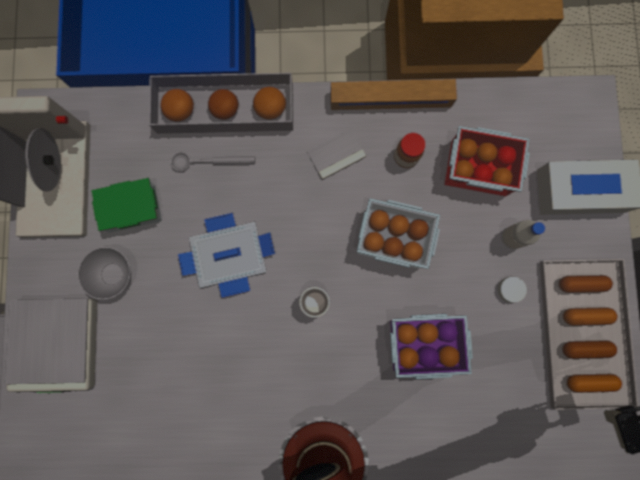

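View pics/scene0.png

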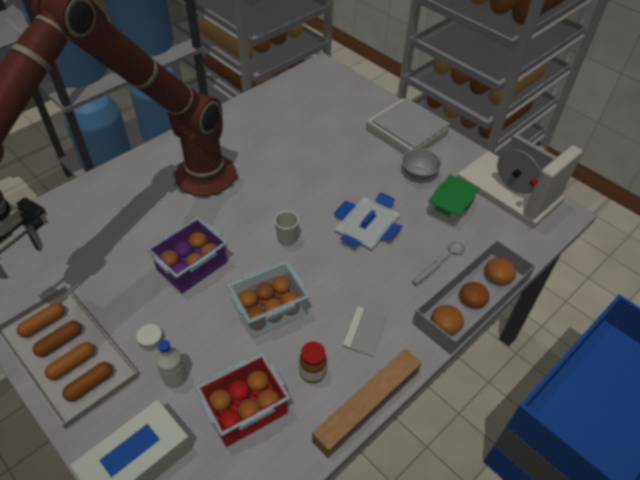

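Top view: lid centre is about (228,254) with the grip bar tilted slightly. The clear container of rolls is at about (398,234), the purple and red look-alikes are at (430,347) and (487,160), and the cup is at (314,302). The scene view agrees with this layout.

```bash
cat > h.py <<'E'
import numpy as np, cv2
from scipy.spatial.transform import Rotation as Rn
from workcell import robot
def E(a): return Rn.from_euler('xyz',a).as_matrix()
def pose():
    s=robot.state(); return np.array(s['tool_pos']),E(s['orientation'])
def cam(name,T=None):
    m=robot.camera_model(name)
    if name=='wrist':
        p,R=T or pose(); M=np.array(m['mount']); return m,p+R@M[:3,3],R@M[:3,:3]
    return m,np.array(m['position']),E(m['attitude'])
def pix2w(name,uv,z,T=None):
    m,c,R=cam(name,T); uv=np.atleast_2d(uv).astype(float)
    d=np.c_[(uv[:,0]-m['cx'])/m['fx'],(uv[:,1]-m['cy'])/m['fy'],np.ones(len(uv))]@R.T
    return c+d*((z-c[2])/d[:,2])[:,None]
def w2pix(name,P,T=None):
    m,c,R=cam(name,T); q=(np.atleast_2d(P)-c)@R
    return np.c_[q[:,0]/q[:,2]*m['fx']+m['cx'],q[:,1]/q[:,2]*m['fy']+m['cy']]
def down(yaw): # tool down, tool x at heading yaw
    x=np.array([np.cos(yaw),np.sin(yaw),0]);z=np.array([0,0,-1.]);return np.c_[x,np.cross(z,x),z]
def rows(p1,R1,p0=None,R0=None,n=None):
    if p0 is None: p0,R0=pose()
    w=Rn.from_matrix(R0.T@R1).as_rotvec(); s=R0.T@(np.array(p1)-p0)
    if n is None: n=int(max(1,np.ceil(max(np.linalg.norm(s)/.058,np.degrees(np.linalg.norm(w))/10))))
    A=sum(Rn.from_rotvec(w*k/n).as_matrix() for k in range(n)); d=np.linalg.solve(A,s)
    print(f"{n} rows: shift {np.round(d,4).tolist()} turn {np.round(np.degrees(w)/n,2).tolist()}")
def yawlong(P): # corners in image order TL,TR,BR,BL (long axis TL-TR)
    c=P.mean(0); v=(P[1]-P[0])+(P[2]-P[3]); return c,np.arctan2(v[1],v[0])
E
python3 - <<'E'
from h import *
L=pix2w('top',[(189,238),(255,222),(266,270),(202,287)],.02)
C=pix2w('top',[(368,201),(439,212),(430,268),(358,257)],.09)
for n,P in(('lid',L),('cont',C)):
    c,y=yawlong(P);print(n,c.round(3),'long dir',np.degrees(y).round(1),[np.linalg.norm(P[i]-P[i-1]).round(3) for i in range(4)])
for n,uv in dict(cup=(314,302),jar=(408,150),san=(520,235),purple=(430,347),tim=(513,290),scr=(338,158)).items(): print(n,pix2w('top',uv,.05)[0].round(3))
c,y=yawlong(L); h=c.copy();h[2]=.30
# tool x along +long(-y world dir) or opposite
for yaw in (y,y+np.pi):
    p,R=pose(); mid=np.array([.5,-.3,.32])
    rows(mid,down(yaw)); rows([h[0],h[1],.3],down(yaw),mid,down(yaw))
print(robot.camera_model('wrist')['mount'][:3,3])
E
```

```text
lid [0.514 0.226 0.02 ] long dir -76.9 [np.float64(0.129), np.float64(0.171), np.float64(0.125), np.float64(0.165)]
cont [ 0.545 -0.194  0.09 ] long dir -100.2 [np.float64(0.138), np.float64(0.172), np.float64(0.137), np.float64(0.172)]
cup [0.389 0.012 0.05 ]
jar [ 0.764 -0.233  0.05 ]
san [ 0.542 -0.498  0.05 ]
purple [ 0.276 -0.263  0.05 ]
tim [ 0.407 -0.472  0.05 ]
scr [ 0.747 -0.056  0.05 ]
10 rows: shift [0.0173, -0.0498, -0.0018] turn [-0.01, 0.01, 9.12]
10 rows: shift [-0.051, -0.0133, 0.002] turn [0.0, 0.0, 0.0]
9 rows: shift [0.0574, 0.0097, -0.002] turn [-0.01, -0.01, -9.87]
10 rows: shift [0.051, 0.0133, 0.002] turn [0.0, 0.0, 0.0]
[ 6.56016141e-02  9.48440871e-05 -8.16832047e-02]
```

```bash
python3 - <<'E'
from h import *
y=np.radians
rows([.545,-.194,.30],down(y(79.8)))
rows([.514,.226,.28],down(y(103.1)),np.array([.545,-.194,.30]),down(y(79.8)))
E
```

```text
11 rows: shift [0.0556, -0.0043, 0.0002] turn [-0.01, -0.01, -5.96]
8 rows: shift [0.0529, -0.0039, 0.0025] turn [0.0, 0.0, -2.91]
```

```bash
A='[1,[0.0556,-0.0043,0],[0,0,-5.96]]'
python3 -m creep '[[1,[0.0556,-0.0043,0],[0,0,-5.96]],[1,[0.0556,-0.0043,0],[0,0,-5.96]],[1,[0.0556,-0.0043,0],[0,0,-5.96]],[1,[0.0556,-0.0043,0],[0,0,-5.96]],[1,[0.0556,-0.0043,0],[0,0,-5.96]],[1,[0.0556,-0.0043,0],[0,0,-5.96]],[1,[0.0556,-0.0043,0],[0,0,-5.96]],[1,[0.0556,-0.0043,0],[0,0,-5.96]]]'
python3 -m creep '[[1,[0.0556,-0.0043,0],[0,0,-5.96]],[1,[0.0556,-0.0043,0],[0,0,-5.96]],[1,[0.0556,-0.0043,0],[0,0,-5.96]],[1,[0,0,0],[0,0,0]],[1,[0,0,0],[0,0,0]]]'
python3 - <<'E'
from h import *
s=robot.state();print(s['tool_pos'],s['orientation'])
im=robot.snapshot('wrist');cv2.imwrite('pics/w1.png',im[:,:,::-1]);np.savez('w1.npz',p=s['tool_pos'],o=s['orientation'])
E
python3 -m creep '[[1,[0.0529,-0.0039,0.0025],[0,0,-2.91]],[1,[0.0529,-0.0039,0.0025],[0,0,-2.91]],[1,[0.0529,-0.0039,0.0025],[0,0,-2.91]],[1,[0.0529,-0.0039,0.0025],[0,0,-2.91]],[1,[0.0529,-0.0039,0.0025],[0,0,-2.91]],[1,[0.0529,-0.0039,0.0025],[0,0,-2.91]],[1,[0.0529,-0.0039,0.0025],[0,0,-2.91]],[1,[0.0529,-0.0039,0.0025],[0,0,-2.91]]]'
python3 -m creep '[[1,[0,0,0],[0,0,0]],[1,[0,0,0],[0,0,0]]]'
python3 - <<'E'
from h import *
s=robot.state();print(s['tool_pos'],s['orientation'],s['joint_positions'])
im=robot.snapshot('wrist');cv2.imwrite('pics/w2.png',im[:,:,::-1]);np.savez('w2.npz',p=s['tool_pos'],o=s['orientation'])
E
```

```text
time_s: 1.1
tool_pos: [0.4953, -0.3523, 0.3022]
orientation: [-3.141, -0.0, 1.084]
contact_force: [0.8, -0.3, -0.2]
opening: 0.0928
grip_force: 0.0
time_s: 1.72
tool_pos: [0.5447, -0.1958, 0.3024]
orientation: [-3.141, 0.001, 1.392]
contact_force: [-0.8, -1.8, -0.1]
opening: 0.0932
grip_force: 0.0
[ 0.544684   -0.19581996  0.30241952] [-3.14064000e+00  1.05493329e-03  1.39234706e+00]
time_s: 2.78
tool_pos: [0.515, 0.2246, 0.2824]
orientation: [3.141, 0.001, 1.796]
contact_force: [-0.4, 0.7, -0.1]
opening: 0.0932
grip_force: 0.0
time_s: 3.02
tool_pos: [0.5151, 0.2229, 0.2824]
orientation: [-3.141, 0.002, 1.796]
contact_force: [1.7, -0.2, 1.2]
opening: 0.093
grip_force: 0.0
[0.5151216 0.2229459 0.2823636] [-3.14118547e+00  2.01838301e-03  1.79573343e+00] [-0.14327729  0.53525504 -0.4738139   1.70355349  0.28755035  0.97322376
 -0.49887072]
```

View pics/w1.png

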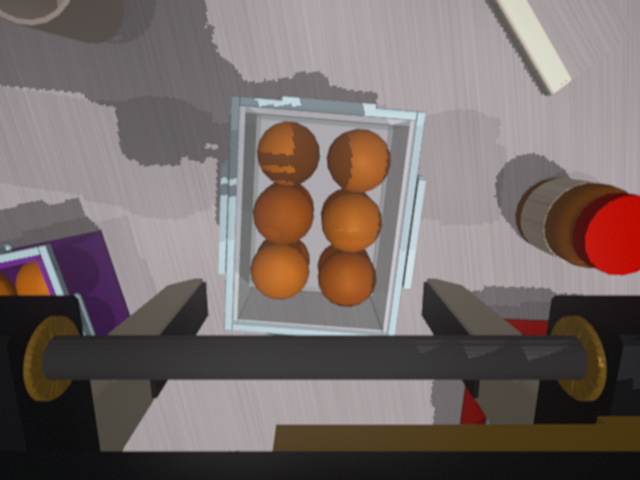

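View pics/w2.png

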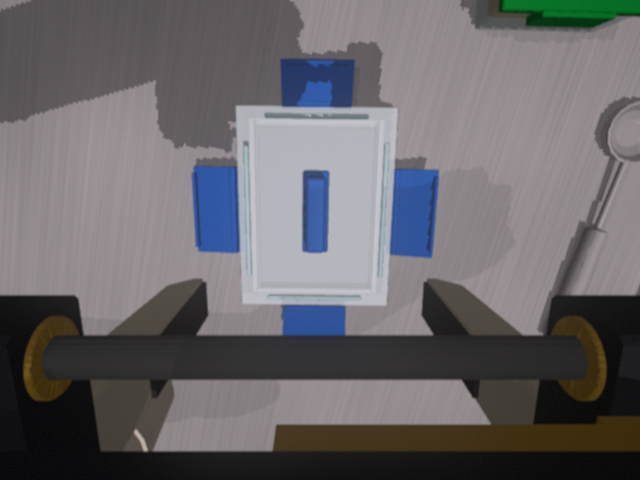

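w1 shows the container's rim outline with corners at about (234,97), (424,112), (396,334) and (227,330). w2 shows the lid plate with corners at about (237,106), (397,108), (386,305) and (243,303), and the grip bar's top from (305,178) to (326,252). I'll fit the known rectangles and check the overlay.

```bash
cat > fit.py <<'E'
from h import *
from scipy.optimize import least_squares
def T(f): d=np.load(f);return np.array(d['p']),E(d['o'])
def rect(v,w,l,z):
    c,s=np.cos(v[2]),np.sin(v[2]);a=np.array([[w,l],[-w,l],[-w,-l],[w,-l]])/2 # lid x,y
    return np.c_[v[0]+a[:,0]*c-a[:,1]*s,v[1]+a[:,0]*s+a[:,1]*c,np.full(4,z)]
def fit(uv,w,l,z,t,x0):
    r=least_squares(lambda v:(w2pix('wrist',rect(v,w,l,z),t)-uv).ravel(),x0);return r.x,r.fun.reshape(4,2)
E
python3 - <<'E'
from fit import *
out=[]
for f,uv,w,l,z,x0,ex in(('w1',[(424,112),(234,97),(227,330),(396,334)],.134,.174,.09,[.545,-.194,-.17],[(.114,.154,.09)]),('w2',[(397,108),(237,106),(243,303),(386,305)],.132,.172,.018,[.514,.226,.2],[(.016,.062,.042)])):
    t=T(f+'.npz');v,r=fit(np.array(uv,float),w,l,z,t,x0);print(f,v[:2].round(4),np.degrees(v[2]).round(2),'res',r.round(1).tolist())
    im=cv2.imread(f'pics/{f}.png');im=cv2.resize(im,None,fx=2.6,fy=2.6,interpolation=cv2.INTER_CUBIC)
    for W,L,Z in [(w,l,z)]+ex:
        p=(w2pix('wrist',rect(v,W,L,Z),t)+.5)*2.6-.5
        cv2.polylines(im,[np.round(p*16).astype(int)],True,(0,0,255),1,cv2.LINE_AA,4)
    out.append(im[200:800,500:1110] if f=='w1' else im[200:800,560:1100])
o=np.hstack(out);cv2.imwrite('pics/o1.png',cv2.resize(o,(800,int(600*800/o.shape[1]))))
E
```

```text
w1 [ 0.55   -0.1911] -14.02 res [[2.4, -3.1], [-3.3, -1.8], [-0.3, 0.2], [1.4, 6.7]]
w2 [0.5148 0.2312] 12.2 res [[2.1, -1.1], [-1.9, -1.2], [-1.5, 1.8], [1.4, 1.5]]
```

View pics/o1.png

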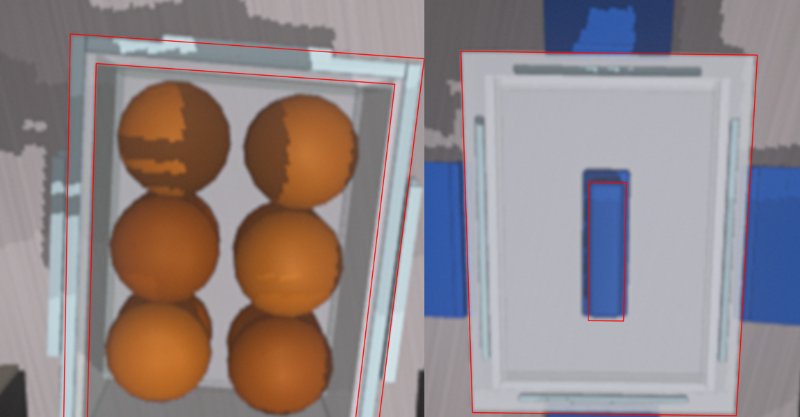

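The lid fit is good. The container's lower corners are hidden by the gripper, so I'll zoom w1 and use points on the visible edges.

```bash
python3 - <<'E'
import cv2
im=cv2.imread('pics/w1.png')
def z(x0,y0,x1,y1,s):return cv2.resize(im[y0:y1,x0:x1],None,fx=s,fy=s,interpolation=cv2.INTER_CUBIC)
import numpy as np
a=z(210,85,440,135,3.4);b=z(210,300,440,340,3.4);c=z(210,190,440,230,3.4)
o=np.vstack([a,c,b]);print(o.shape,a.shape,c.shape)
o=cv2.convertScaleAbs(o,alpha=1.3)
for k in range(0,230,10):
    cv2.line(o,(int(k*3.4),0),(int(k*3.4),8 if k%50 else 16),(0,0,255),1)
cv2.imwrite('pics/z1.png',o)
E
```

```text
(442, 782, 3) (170, 782, 3) (136, 782, 3)
```

View pics/z1.png

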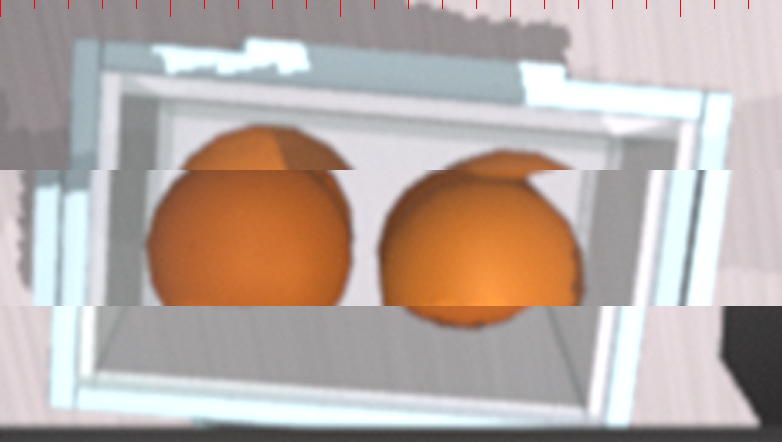

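```bash
python3 - <<'E'
from fit import *
t=T('w1.npz');uv=np.array([(425.6,112.9),(232.1,96.8),(224.7,329.7),(393.5,342.4)])
v,r=fit(uv,.134,.174,.09,t,[.545,-.194,-.17]);print(v.round(4),np.degrees(v[2]).round(2),r.round(1).tolist())
v,r=fit(uv,.134,.174,.088,t,[.545,-.194,-.17]);print(v.round(4),np.abs(r).mean())
for z in (.012,.018):
    l,r=fit(np.array([(397,108),(237,106),(243,303),(386,305)],float),.132,.172,z,T('w2.npz'),[.514,.226,.2]);print(z,l.round(4),np.degrees(l[2]).round(2),r.round(1).tolist())
rows([.5148,.2312,.033+.065],down(np.pi/2+l[2]),n=4)
E
```

```text
[ 0.5488 -0.1922 -0.2591] -14.84 [[0.9, -0.3], [-0.9, -0.9], [-0.8, 0.9], [0.8, 0.9]]
[ 0.5488 -0.1925 -0.2591] 0.1684103299491202
0.012 [0.5149 0.2306 0.2129] 12.2 [[0.6, 0.3], [-0.5, 0.2], [-0.3, -0.1], [0.2, -0.4]]
0.018 [0.5148 0.2312 0.2129] 12.2 [[2.1, -1.1], [-1.9, -1.2], [-1.5, 1.8], [1.4, 1.5]]
4 rows: shift [0.0022, 0.0004, 0.0461] turn [-0.0, 0.03, 0.16]
```

```bash

python3 -m creep '[[1,[0.002,0,0.05],[0,0,0.2]],[1,[0.002,0,0.05],[0,0,0.2]],[1,[0.002,0,0.04],[0,0,0.2]],[1,[0.002,0,0.02],[0,0,0]],[1,[0,0,0],[0,0,0]]]'
python3 - <<'E'
from h import *
p,R=pose();print(p,np.degrees(np.arctan2(R[1,0],R[0,0])),robot.state()['contact_force'])
rows([.5149,.2309,.111],down(np.pi/2+.2129))
E
```

```text
time_s: 3.7
tool_pos: [0.5126, 0.2303, 0.1212]
orientation: [-3.138, 0.002, 1.785]
contact_force: [0.5, 1.0, 0.7]
opening: 0.0929
grip_force: 0.0
[0.51255735 0.23029644 0.12124285] 102.2883534431512 [0.48740605 1.02096546 0.68920555]
1 rows: shift [0.0001, 0.0025, 0.0102] turn [-0.19, 0.13, 0.09]
```

```bash

python3 -m creep '[[1,[0,0.0025,0.010],[-0.2,0.1,0.1]],[0,[0,0,0],[0,0,0]],[-1,[0,0,0],[0,0,0]],[-1,[0,0,0],[0,0,0]],[-1,[0,0,0],[0,0,0]],[-1,[0,0,0],[0,0,0]]]' 30
python3 -m creep '[[-1,[0,0,-0.02],[0,0,0]],[-1,[0,0,-0.04],[0,0,0]],[-1,[0,0,-0.05],[0,0,0]],[-1,[0,0,-0.04],[0,0,0]],[-1,[0,0,0],[0,0,0]]]'
python3 - <<'E'
from h import *
s=robot.state();np.savez('w3.npz',p=s['tool_pos'],o=s['orientation'])
im=robot.snapshot('wrist')[:,:,::-1];cv2.imwrite('pics/w3f.png',im)
cv2.imwrite('pics/w3.png',cv2.resize(im[0:340,120:520],None,fx=1.75,fy=1.75,interpolation=cv2.INTER_CUBIC))
E
```

```text
time_s: 4.45
tool_pos: [0.5147, 0.2336, 0.1129]
orientation: [3.138, -0.002, 1.787]
contact_force: [0.2, -0.4, -0.2]
opening: 0.0474
grip_force: 0.0
time_s: 5.08
tool_pos: [0.5155, 0.2343, 0.2663]
orientation: [3.131, -0.004, 1.787]
contact_force: [0.3, -0.6, -0.9]
opening: 0.001
grip_force: 0.0
```

View pics/w3.png

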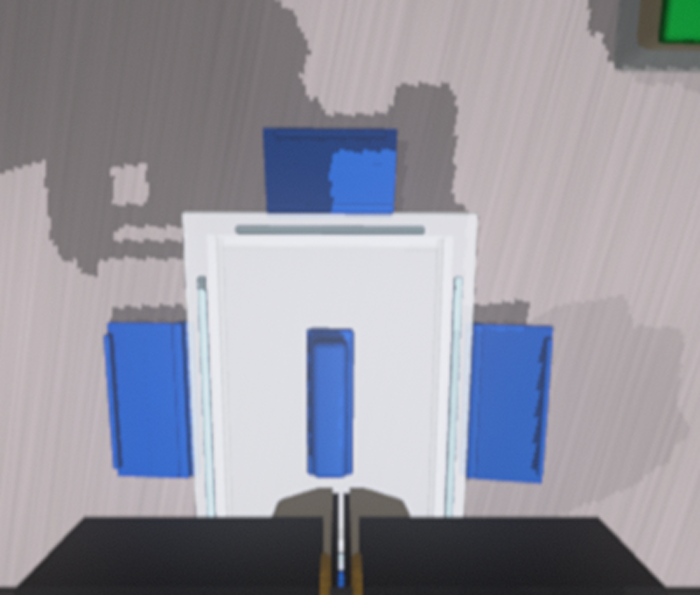

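The fingers had not closed before the lift, so the grasp missed and the lid is still on the counter. Plate top corners appear at about (224.6,121) and (392,122). I'll check that it has not moved and retry with more closing time.

```bash

python3 -m creep '[[1,[0,0,0],[0,0,0]],[1,[0,0,0],[0,0,0]],[1,[0,0,0],[0,0,0]],[1,[0,0,0],[0,0,0]]]'
python3 - <<'E'
from fit import *
t=T('w3.npz');print(w2pix('wrist',rect([.5149,.2309,.2129],.132,.172,.015),t)[:2].round(1), w2pix('wrist',rect([.5149,.2309,.2129],.132,.172,.018),t)[:2].round(1))
rows([.5149,.2309,.111],down(np.pi/2+.2129)); s=robot.state();print(s['tool_pos'],s['orientation'])
E
```

```text
time_s: 5.62
tool_pos: [0.5141, 0.2332, 0.2623]
orientation: [3.139, -0.002, 1.787]
contact_force: [-0.1, 0.1, 0.4]
opening: 0.0359
grip_force: 0.0
[[393.2 121.9]
 [224.4 121.2]] [[393.9 121.7]
 [223.6 121. ]]
3 rows: shift [-0.0009, -0.0, 0.0504] turn [0.05, -0.03, 0.07]
[0.5141445  0.23317431 0.2623104 ] [ 3.13897300e+00 -1.71276425e-03  1.78725393e+00]
```

```bash

python3 -m creep '[[0.2,[-0.0009,0,0.05],[0,0,0]],[0.2,[-0.0009,0,0.05],[0,0,0]],[0.2,[-0.0009,0,0.03],[0,0,0]],[0.2,[0,0,0.02],[0,0,0]],[0.2,[0,0,0],[0,0,0]],[0.2,[0,0,0],[0,0,0]],[-1,[0,0,0],[0,0,0]],[-1,[0,0,0],[0,0,0]]]' 30
python3 -m creep '[[-1,[0,0,0],[0,0,0]],[-1,[0,0,0],[0,0,0]],[-1,[0,0,0],[0,0,0]],[-1,[0,0,0],[0,0,0]]]'
python3 -c "
from workcell import robot;s=robot.state();print(s['tool_pos'],s['orientation'],s['grip_force'])"
```

```text
time_s: 6.62
tool_pos: [0.5157, 0.2311, 0.1136]
orientation: [3.137, -0.002, 1.787]
contact_force: [-0.3, -0.1, 0.5]
opening: 0.0401
grip_force: 0.0
time_s: 7.12
tool_pos: [0.5145, 0.2307, 0.1128]
orientation: [3.14, -0.001, 1.787]
contact_force: [-2.9, -0.3, 3.6]
opening: 0.0155
grip_force: 30.0
[0.51446834 0.23070488 0.11281527] [ 3.14000579e+00 -1.16768616e-03  1.78720029e+00] 30.00233083963394
```

```bash

python3 -m creep '[[-1,[0,0,-0.02],[0,0,0]],[-1,[0,0,-0.04],[0,0,0]],[-1,[0,0,-0.05],[0,0,0]],[-1,[0,0,-0.04],[0,0,0]],[-1,[0,0,-0.007],[0,0,0]],[-1,[0,0,0],[0,0,0]],[-1,[0,0,0],[0,0,0]]]'
python3 - <<'E'
from fit import *
s=robot.state();print(s['tool_pos'],s['orientation'],s['contact_force'],s['grip_force'],s['opening'])
t=pose();im=robot.snapshot('wrist');cv2.imwrite('pics/w4.png',im[:,:,::-1])
def edges(im,r):
    a=im[r].astype(int);b=(a[:,2]-a[:,0]>40);k=np.where(np.diff(b.astype(int)))[0];return k
for r in (190,205,220):print(r,edges(im,r),edges(cv2.imread('pics/w2.png')[:,:,::-1],r))
p,R=t
# predicted pixel of lid plate edges at tool y=+-66mm, z of plate underside
z0=.1008
for zz in(z0,z0-.006):
  for x in(0,.02,.04):print(zz,x,w2pix('wrist',[p+R@[x,-.066,zz],p+R@[x,.066,zz]],t).round(1).tolist())
rows([.5488,-.1925,.27],down(np.pi/2-.2591))
E
```

```text
time_s: 8.0
tool_pos: [0.514, 0.2297, 0.2674]
orientation: [-3.141, -0.0, 1.787]
contact_force: [0.3, -0.4, -2.1]
opening: 0.0161
grip_force: 30.0
[0.51400562 0.22972707 0.26738028] [-3.14063681e+00 -4.94051632e-04  1.78718240e+00] [ 0.33302884 -0.41249002 -2.13663099] 29.997994601726532 0.01610870654044612
190 [] [192 238 302 328 393 437]
205 [] [192 238 302 327 392 436]
220 [ 82 165 290 338 465 556] [193 239 302 327 391 434]
0.1008 0 [[173.2, 285.7], [453.4, 285.7]]
0.1008 0.02 [[169.7, 244.4], [456.9, 244.5]]
0.1008 0.04 [[166.0, 201.1], [460.6, 201.2]]
0.0948 0 [[168.8, 290.1], [457.7, 290.2]]
0.0948 0.02 [[165.1, 247.7], [461.5, 247.7]]
0.0948 0.04 [[161.1, 203.0], [465.4, 203.1]]
8 rows: shift [-0.0533, 0.0039, -0.0003] turn [-0.01, -0.0, 3.41]
```

```bash

python3 -m creep '[[-1,[-0.0533,0.0037,0],[0,0,3.41]],[-1,[-0.0533,0.0037,0],[0,0,3.41]],[-1,[-0.0533,0.0037,0],[0,0,3.41]],[-1,[-0.0533,0.0037,0],[0,0,3.41]],[-1,[-0.0533,0.0037,0],[0,0,3.41]],[-1,[-0.0533,0.0037,0],[0,0,3.41]],[-1,[-0.0533,0.0037,0],[0,0,3.41]],[-1,[-0.0533,0.0037,0],[0,0,3.41]]]'
python3 -m creep '[[-1,[0,0,0.03],[0,0,0]],[-1,[0,0,0.02],[0,0,0]],[-1,[0,0,0],[0,0,0]],[-1,[0,0,0],[0,0,0]],[-1,[0,0,0],[0,0,0]]]'
python3 - <<'E'
from h import *
s=robot.state();print(s['tool_pos'],s['orientation'],s['contact_force'],s['joint_positions'])
rows([.5476,-.1923,.212],down(np.pi/2-.2591))
E
```

```text
time_s: 9.05
tool_pos: [0.5471, -0.1933, 0.2673]
orientation: [3.141, -0.004, 1.309]
contact_force: [-0.3, 0.2, -2.8]
opening: 0.0159
grip_force: 30.0
time_s: 9.68
tool_pos: [0.5483, -0.1914, 0.2197]
orientation: [3.137, -0.003, 1.311]
contact_force: [-0.6, 1.6, -3.7]
opening: 0.0158
grip_force: 30.0
[ 0.54833123 -0.19140068  0.21968398] [ 3.13744675 -0.00318003  1.31148363] [-0.60007563  1.60340127 -3.73205812] [ 0.50334837  0.61677126 -0.32434609  1.72595     0.24708297  0.83497923
 -0.19058459]
1 rows: shift [-0.0011, -0.0005, 0.0077] turn [0.24, -0.18, -0.01]
```

```bash

python3 -m creep '[[-1,[-0.001,-0.0005,0.007],[0,0,0]],[-1,[0,0,0.005],[0,0,0]],[-1,[0,0,0],[0,0,0]],[-1,[0,0,0],[0,0,0]]]'
python3 -m creep '[[-1,[0,0,0.002],[0,0,0]],[-1,[0,0,0.002],[0,0,0]],[-1,[0,0,0.001],[0,0,0]],[-1,[0,0,0],[0,0,0]]]'
python3 - <<'E'
from h import *
s=robot.state();print(s['tool_pos'],s['orientation'],s['contact_force'],s['ft_torque'])
rows([.5476,-.1923,.2],down(np.pi/2-.2591))
E
```

```text
time_s: 10.18
tool_pos: [0.5471, -0.1923, 0.2068]
orientation: [3.139, -0.003, 1.311]
contact_force: [0.4, 0.5, -2.7]
opening: 0.0156
grip_force: 30.0
time_s: 10.68
tool_pos: [0.547, -0.1923, 0.2017]
orientation: [3.139, -0.003, 1.311]
contact_force: [-0.3, 0.4, -2.0]
opening: 0.0157
grip_force: 30.0
[ 0.54698472 -0.19230931  0.20172505] [ 3.13947436 -0.00325159  1.31106164] [-0.27406421  0.37364445 -1.99704407] [-0.02861712 -0.06341361 -0.02631513]
1 rows: shift [0.0002, 0.0006, 0.0017] turn [0.12, -0.19, -0.04]
```

```bash

python3 -m creep '[[-1,[0,0,0.002],[0,0,0]],[-1,[0,0,0.001],[0,0,0]],[-1,[0,0,0],[0,0,0]]]'
python3 -m creep '[[-1,[0,0,0.002],[0,0,0]],[-1,[0,0,0.001],[0,0,0]],[-1,[0,0,0],[0,0,0]]]'
python3 - <<'E'
from h import *
s=robot.state();print(s['tool_pos'],s['orientation'],s['contact_force'],s['ft_torque'])
E
```

```text
time_s: 11.05
tool_pos: [0.547, -0.1923, 0.1987]
orientation: [3.139, -0.003, 1.311]
contact_force: [0.1, -0.1, -3.2]
opening: 0.0158
grip_force: 30.0
time_s: 11.42
tool_pos: [0.547, -0.1923, 0.1957]
orientation: [3.14, -0.003, 1.311]
contact_force: [0.0, -0.2, -2.8]
opening: 0.0159
grip_force: 30.0
[ 0.54696241 -0.19229953  0.19569118] [ 3.13957019 -0.0032233   1.31108093] [ 0.02345026 -0.16025917 -2.75317545] [-0.06549049 -0.03450118 -0.01571442]
```

```bash

python3 -m creep '[[-1,[0,0,0.002],[0,0,0]],[-1,[0,0,0.001],[0,0,0]],[-1,[0,0,0],[0,0,0]]]'
python3 -m creep '[[-1,[0,0,0.001],[0,0,0]],[-1,[0,0,0.001],[0,0,0]],[-1,[0,0,0],[0,0,0]]]'
python3 - <<'E'
from h import *
s=robot.state();print(s['tool_pos'],s['orientation'],s['contact_force'],s['ft_torque'])
E
```

```text
time_s: 11.8
tool_pos: [0.547, -0.1923, 0.1927]
orientation: [3.14, -0.003, 1.311]
contact_force: [-0.2, 0.3, -3.0]
opening: 0.0155
grip_force: 30.0
time_s: 12.18
tool_pos: [0.5471, -0.1923, 0.1909]
orientation: [3.139, -0.003, 1.311]
contact_force: [0.4, -0.1, -2.1]
opening: 0.0156
grip_force: 30.0
[ 0.54710551 -0.19227277  0.19089993] [ 3.13922102 -0.00319768  1.31110181] [ 0.42761832 -0.1311852  -2.10483174] [-0.11637428 -0.0483525   0.08778247]
```

```bash

python3 -m creep '[[-1,[0,0,0.001],[0,0,0]],[-1,[0,0,0],[0,0,0]]]'
python3 -m creep '[[-1,[0,0,0.001],[0,0,0]],[-1,[0,0,0],[0,0,0]]]'
python3 -c "
from workcell import robot;s=robot.state();print(s['contact_force'],s['ft_torque'])"
```

```text
time_s: 12.42
tool_pos: [0.5471, -0.1923, 0.1908]
orientation: [3.139, -0.003, 1.311]
contact_force: [-2.5, -0.1, 5.3]
opening: 0.0159
grip_force: 30.0
time_s: 12.68
tool_pos: [0.5471, -0.1923, 0.1908]
orientation: [3.139, -0.002, 1.311]
contact_force: [-3.7, 1.3, 11.3]
opening: 0.0153
grip_force: 30.0
[-3.65259971  1.28007245 11.26777569] [ 0.13590949  0.93041373 -0.01703539]
```

The lid has bottomed out at TCP z = 0.1908, level and with no side load. Next: release and retreat, then fit a kinematic model to see how far the tool can tilt at each clip.

```bash

python3 -m creep '[[-1,[0,0,-0.002],[0,0,0]],[0.1,[0,0,0],[0,0,0]],[0.1,[0,0,0],[0,0,0]],[0.1,[0,0,0],[0,0,0]],[0.1,[0,0,-0.03],[0,0,0]],[-1,[0,0,-0.03],[0,0,0]],[-1,[0,0,0],[0,0,0]],[-1,[0,0,0],[0,0,0]]]'
cat > kin.py <<'E'
from h import *
import itertools
from scipy.optimize import least_squares
s=robot.state()
D=[([1.29547964,0.61583704,-0.01258681,1.42471519,0.00810531,1.10339107,-0.04042192],[.15994039,-.62949123,.30169521],[-3.13929,0,.248838]),
([-0.14327729,0.53525504,-0.4738139,1.70355349,0.28755035,0.97322376,-0.49887072],[.5151216,.2229459,.2823636],[-3.14118,.002018,1.795733]),
([0.50334837,0.61677126,-0.32434609,1.72595,0.24708297,0.83497923,-0.19058459],[.54833123,-.19140068,.21968398],[3.137447,-.00318,1.311484])]
def fk(q,L,sg,M):
    Z=lambda a:Rn.from_euler('z',a).as_matrix();Y=lambda a:Rn.from_euler('y',a).as_matrix()
    R=Z(sg[0]*q[0])@Y(q[1]);p=np.array([0,0,L[0]])+R@[0,0,L[1]]
    R=R@Z(sg[1]*q[2])@Y(q[3]);p=p+R@[0,0,L[2]]
    R=R@Z(sg[2]*q[4])@Y(q[5])@Z(sg[3]*q[6]+M);p=p+R@[0,0,L[3]];return p,R
def calib():
    best=None
    for sg in itertools.product((1,-1),repeat=4):
        f=lambda v:np.concatenate([np.r_[fk(q,v[:4],sg,v[4])[0]-p,.2*(fk(q,v[:4],sg,v[4])[1]-E(o)).ravel()] for q,p,o in D])
        for m in(0,1.57,3.14,-1.57):
            r=least_squares(f,[.3,.4,.4,.2,m])
            if best is None or r.cost<best[0]:best=(r.cost,r.x,sg)
    return best
LO=np.array([-3.12,-.3,-1.34,.26,-1.36,.01,-2.84]);HI=np.array([3.12,2.06,1.32,2.42,4.5,1.98,2.84])
def ik(p,R,q0,c):
    f=lambda q:(lambda a:np.r_[a[0]-p,.2*(a[1]-R).ravel(),.001*(q-q0)])(fk(q,c[1][:4],c[2],c[1][4]))
    r=least_squares(f,np.clip(q0,LO+.03,HI-.03),bounds=(LO+.02,HI-.02));a=fk(r.x,c[1][:4],c[2],c[1][4])
    return r.x,np.linalg.norm(a[0]-p),np.degrees(Rn.from_matrix(a[1].T@R).magnitude())
E
cat > clip.py <<'E'
from h import *
C=np.array([.5471,-.1923,.0900]);YAW=1.3111-np.pi/2   # lid origin as seated
SIDE=dict(near=(-1,0),far=(1,0),left=(0,1),right=(0,-1))
def frame(side):
    a=np.array(SIDE[side]);c,s=np.cos(YAW),np.sin(YAW)
    o=np.array([a[0]*c-a[1]*s,a[0]*s+a[1]*c,0]);h=C+[0,0,.003]+o*(.068 if a[0] else .088);return h,o
UP=np.array([0,0,1.])
def toolR(side,t):
    h,o=frame(side);z=-o*np.sin(t)-UP*np.cos(t);x=-o*np.cos(t)+UP*np.sin(t)
    if side=='left':x=-x
    return np.c_[x,np.cross(z,x),z]
def face(side,r,q,n=0):  # point on outer face, n mm outside it
    h,o=frame(side);return h+r*(o*np.sin(q)-UP*np.cos(q))+(.0068+n)*(o*np.cos(q)+UP*np.sin(q))
def tcp(side,t,P,inner): # TCP such that the inner/outer tip corner is at P
    h,o=frame(side);i=(-o*np.cos(t)+UP*np.sin(t))*.0075
    return P-(i if inner else -i)-toolR(side,t)[:,2]*.084
E
python3 - <<'E'
from kin import *; from clip import *
c=calib();print('cost',c[0],c[1].round(4),c[2]); s=robot.state();q0=np.array(s['joint_positions']);print(s['tool_pos'],s['contact_force'])
import pickle;pickle.dump(c,open('c.pkl','wb'))
for side in SIDE:
    for t in np.radians((0,20,30,40)):
        q,e,a=ik(tcp(side,t,face(side,.026,0.),True),toolR(side,t),q0+([0,0,0,0,0,0,dict(near=1.5,far=-1.5).get(side,0)]),c)
        q2,e2,a2=ik(tcp(side,t,face(side,.026,0.),True),toolR(side,t),q0+([0,0,0,0,0,0,dict(near=-1.5,far=1.5).get(side,0)]),c)
        print(side,round(np.degrees(t)),f'{e*1e3:.1f}mm {a:.1f}deg',q.round(2),f'| {e2*1e3:.1f}mm {a2:.1f}deg')
E
```

```text
time_s: 13.68
tool_pos: [0.5464, -0.1924, 0.25]
orientation: [3.141, -0.003, 1.311]
contact_force: [-0.2, 0.5, -0.4]
opening: 0.0256
grip_force: 0.0
cost 0.00027081364882948765 [-1.2197  0.6187  0.3248 -1.156   1.5708] (-1, -1, -1, -1)
[ 0.54637443 -0.19244702  0.25003296] [-0.16095975  0.53356671 -0.37796823]
near 0 0.0mm 0.0deg [-0.    0.68  0.65  2.08 -0.72  0.62 -0.68] | 0.0mm 0.0deg
near 20 0.0mm 0.0deg [ 0.27  1.06  0.18  0.59 -0.2   1.15 -1.44] | 0.0mm 0.0deg
near 30 9.0mm 7.4deg [ 0.31  1.16 -0.04  0.28  0.02  1.3  -1.53] | 9.0mm 7.4deg
near 40 19.5mm 16.2deg [ 0.3   1.17 -0.04  0.28  0.02  1.28 -1.54] | 19.5mm 16.2deg
far 0 0.0mm 0.0deg [ 0.76  0.96 -1.02  1.58  0.88  1.12  0.83] | 0.0mm 0.0deg
far 20 5.2mm 2.5deg [ 1.08  0.67 -1.32  2.4   0.62  0.97  0.58] | 5.2mm 2.5deg
far 30 16.6mm 8.0deg [-0.79 -0.28 -0.    2.4  -0.6   1.3   0.74] | 12.6mm 5.8deg
far 40 9.5mm 7.6deg [-1.06 -0.28 -0.    2.4  -0.72  1.17  0.55] | 4.7mm 3.6deg
left 0 0.0mm 0.0deg [ 0.29  0.7  -0.25  1.83  0.26  0.64 -0.37] | 0.0mm 0.0deg
left 20 0.0mm 0.0deg [ 0.82  0.7  -0.14  1.52  0.55  0.84  0.11] | 0.0mm 0.0deg
left 30 0.0mm 0.0deg [ 1.    0.79 -0.12  1.04  0.58  1.04  0.44] | 0.0mm 0.0deg
left 40 2.2mm 1.8deg [ 1.1   0.98 -0.08  0.28  0.54  1.39  0.84] | 2.2mm 1.8deg
right 0 0.0mm 0.0deg [ 0.67  0.72 -0.3   1.79  0.32  0.69 -0.07] | 0.0mm 0.0deg
right 20 0.0mm 0.0deg [ 0.14  0.69 -0.48  1.64 -0.02  0.7  -0.46] | 0.0mm 0.0deg
right 30 0.0mm 0.0deg [-0.12  0.73 -0.5   1.26 -0.08  0.86 -0.66] | 0.0mm 0.0deg
right 40 0.0mm 0.0deg [-0.4   0.89 -0.51  0.5  -0.03  1.25 -0.88] | 0.0mm 0.0deg
```

```bash
cat > g.py <<'E'
# guard: exit 1 if the contact force passes the limit
import sys,numpy as np
from workcell import robot
f=np.linalg.norm(robot.state()['contact_force']);sys.exit(int(f>float(sys.argv[1])))
E
cat >> clip.py <<'E'
def path(side,t,p0=None,R0=None):
    R=toolR(side,t)
    W=[('hover',tcp(side,t,frame(side)[0]+frame(side)[1]*.030+UP*.045,False))]
    W+=[(f'q{q}',tcp(side,t,face(side,.028,q),False)) for q in(1.7,1.4,1.2,np.pi/2-t)]
    W+=[(f'q{q}',tcp(side,t,face(side,r,q),True)) for q,r in((.9,.017),(.75,.020),(.6,.022),(.45,.024),(.3,.026),(.15,.026),(0,.026),(-.15,.026),(-.3,.026))]
    print('hover',W[0][1].round(4)); rows(W[0][1],R,p0,R0)
    for a,b in zip(W,W[1:]): print(b[0],(R.T@(b[1]-a[1])*1e3).round(1))
E
python3 - <<'E'
from clip import *
p,R=pose(); t=np.radians(30)
path('right',t)
m=tcp('right',t,frame('right')[0]+frame('right')[1]*.09+UP*.10,False);print('via');rows(m,toolR('right',t))
E
```

```text
hover [ 0.5077 -0.3407  0.2145]
3 rows: shift [-0.0529, 0.0002, 0.0027] turn [0.02, 9.94, 0.0]
q1.7 [-14.6   0.   31.6]
q1.4 [-5.8  0.   6.4]
q1.2 [-2.7 -0.   5.1]
q1.0471975511965979 [-1.4  0.   4.2]
q0.9 [-4.8 -0.   2.6]
q0.75 [-3.3 -0.   3.6]
q0.6 [-1.7  0.   4. ]
q0.45 [-0.9 -0.   4.5]
q0.3 [-0.   0.   4.8]
q0.15 [ 2.2 -0.   3.4]
q0 [2.6 0.  3. ]
q-0.15 [3.1 0.  2.6]
q-0.3 [ 3.4 -0.   2.1]
via
4 rows: shift [-0.0518, 0.0002, -0.0154] turn [0.01, 7.46, 0.0]
```

```bash

python3 -m creep '[[-1,[-0.0529,0,0.0027],[0,9.94,0]],[-1,[-0.0529,0,0.0027],[0,9.94,0]],[-1,[-0.0529,0,0.0027],[0,9.94,0]],[-1,[0,0,0],[0,0,0]],[-1,[0,0,0],[0,0,0]],[-1,[0,0,0],[0,0,0]]]'
python3 - <<'E'
from clip import *
s=robot.state();print(s['tool_pos'].tolist(),s['orientation'].tolist(),s['contact_force'].round(1),s['joint_positions'].tolist())
path('right',np.radians(30))
im=robot.snapshot('wrist')[:,:,::-1];cv2.imwrite('pics/w5.png',im)
E
```

```text
time_s: 14.42
tool_pos: [0.5089, -0.3375, 0.2164]
orientation: [3.138, -0.524, 1.318]
contact_force: [-0.1, -0.4, 1.4]
opening: 0.0007
grip_force: 0.0
[0.508923182442644, -0.337547012692642, 0.2163982700043024] [3.137524070705499, -0.524155026177175, 1.318016749147752] [-0.1 -0.4  1.4] [1.0400094273198515, 0.8119015238644454, -0.5835346202976113, 1.5156045096406, -0.095823689713928, 1.0806322158369257, 0.3755877588210295]
hover [ 0.5077 -0.3407  0.2145]
1 rows: shift [-0.0038, -0.0004, -0.0] turn [0.03, -0.03, 0.34]
q1.7 [-14.6   0.   31.6]
q1.4 [-5.8  0.   6.4]
q1.2 [-2.7 -0.   5.1]
q1.0471975511965979 [-1.4  0.   4.2]
q0.9 [-4.8 -0.   2.6]
q0.75 [-3.3 -0.   3.6]
q0.6 [-1.7  0.   4. ]
q0.45 [-0.9 -0.   4.5]
q0.3 [-0.   0.   4.8]
q0.15 [ 2.2 -0.   3.4]
q0 [2.6 0.  3. ]
q-0.15 [3.1 0.  2.6]
q-0.3 [ 3.4 -0.   2.1]
```

View pics/w5.png

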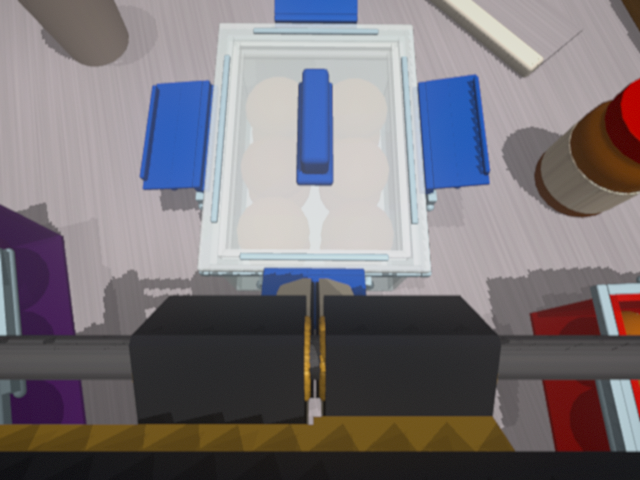

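w5 shows the lid seated flat in the mouth (plate corners at about (220,25), (412,25), (428,272) and (200,272)). The closed fingertips are over the right clip at about (314,280), so I'll fold that clip now.

```bash

python3 -m creep '[[-1,[-0.0038,0,0],[0,0,0.3]],[-1,[-0.0075,0,0.016],[0,0,0]],[-1,[-0.0071,0,0.0156],[0,0,0]]]' && python3 g.py 6 && python3 -m creep '[[-1,[-0.0029,0,0.0032],[0,0,0]],[-1,[-0.0029,0,0.0032],[0,0,0]]]' && python3 g.py 6 && python3 -m creep '[[-1,[-0.0027,0,0.0051],[0,0,0]],[-1,[-0.0014,0,0.0042],[0,0,0]]]' && python3 g.py 6 && python3 -m creep '[[-1,[-0.0024,0,0.0013],[0,0,0]],[-1,[-0.0024,0,0.0013],[0,0,0]]]'; 
python3 - <<'E'
from clip import *
s=robot.state();print(s['contact_force'].round(2),s['joint_positions'].round(2))
rows(tcp('right',np.radians(30),face('right',.017,.9),True),toolR('right',np.radians(30)))
E
```

```text
time_s: 14.85
tool_pos: [0.5068, -0.345, 0.1775]
orientation: [3.139, -0.514, 1.305]
contact_force: [-4.1, -12.1, 3.2]
opening: 0.0008
grip_force: 4.2
[ -4.06 -12.11   3.17] [ 1.04  0.86 -0.56  1.54 -0.08  1.01  0.39]
1 rows: shift [-0.0068, -0.0004, 0.02] turn [0.33, 0.55, -0.29]
```

```bash

python3 -m creep '[[-1,[0,0,0],[0,0,0]]]';python3 -m creep '[[-1,[0,0,0],[0,0,0]]]'
python3 - <<'E'
from clip import *
s=robot.state();print(s['contact_force'].round(2),s['joint_positions'].round(2))
p,R=pose();h,o=frame('right');tip=p+R[:,2]*.084
for n,c in(('inner',tip+R[:,0]*.0075),('outer',tip-R[:,0]*.0075)):print(n,((c-h)@o*1e3).round(1),((c-h)[2]*1e3).round(1))
E
```

```text
time_s: 14.98
tool_pos: [0.5062, -0.3418, 0.1762]
orientation: [-3.137, -0.523, 1.302]
contact_force: [-0.7, 0.3, 0.4]
opening: 0.0004
grip_force: 0.0
time_s: 15.1
tool_pos: [0.5075, -0.3397, 0.1782]
orientation: [-3.14, -0.526, 1.307]
contact_force: [0.0, -0.5, -0.4]
opening: 0.0006
grip_force: 0.0
[ 0.   -0.45 -0.44] [ 1.04  0.86 -0.57  1.54 -0.08  1.02  0.39]
inner 16.0 16.2
outer 29.0 8.7
```

```bash

python3 -m creep '[[-1,[-0.0029,0,0.0032],[0,0,0]],[-1,[-0.0029,0,0.0032],[0,0,0]],[-1,[-0.0014,0,0.0026],[0,0,0]],[-1,[-0.0013,0,0.0025],[0,0,0]],[-1,[0,0,0],[0,0,0]]]' && python3 g.py 6 && python3 -m creep '[[-1,[-0.0007,0,0.0021],[0,0,0]],[-1,[-0.0007,0,0.0021],[0,0,0]],[-1,[-0.0024,0,0.0013],[0,0,0]],[-1,[-0.0024,0,0.0013],[0,0,0]],[-1,[0,0,0],[0,0,0]]]'; 
python3 - <<'E'
from clip import *
s=robot.state();print(s['contact_force'].round(2),s['joint_positions'].round(2))
rows(tcp('right',np.radians(30),face('right',.017,.9),True),toolR('right',np.radians(30)))
E
```

```text
time_s: 15.72
tool_pos: [0.5067, -0.3429, 0.164]
orientation: [-3.141, -0.523, 1.305]
contact_force: [0.2, -0.7, 0.1]
opening: 0.0005
grip_force: 0.0
time_s: 16.35
tool_pos: [0.5066, -0.3443, 0.1553]
orientation: [-3.141, -0.524, 1.306]
contact_force: [0.1, 0.2, -0.2]
opening: 0.0005
grip_force: 0.0
[ 0.14  0.21 -0.22] [ 1.04  0.89 -0.56  1.55 -0.07  0.98  0.4 ]
1 rows: shift [0.0036, 0.0001, 0.0004] turn [0.11, -0.0, -0.25]
```

```bash
G="python3 g.py 8"
python3 -m creep '[[-1,[-0.0002,0,0.001],[0,0,0]],[-1,[-0.0002,0,0.001],[0,0,0]]]' && $G && python3 -m creep '[[-1,[-0.0002,0,0.001],[0,0,0]],[-1,[-0.0002,0,0.001],[0,0,0]]]' && $G && python3 -m creep '[[-1,[-0.0004,0,0.001],[0,0,0]],[-1,[-0.0004,0,0.001],[0,0,0]]]' && $G && python3 -m creep '[[-1,[-0.0004,0,0.001],[0,0,0]],[-1,[-0.0004,0,0.001],[0,0,0]]]' && $G && python3 -m creep '[[-1,[-0.0002,0,0.0011],[0,0,0]],[-1,[-0.0002,0,0.0011],[0,0,0]]]' && $G && python3 -m creep '[[-1,[-0.0002,0,0.0011],[0,0,0]],[-1,[-0.0002,0,0.0011],[0,0,0]]]' | grep -v o
python3 - <<'E'
from clip import *
s=robot.state();print(s['contact_force'].round(2),s['time_s'])
p,R=pose();h,o=frame('right');tip=p+R[:,2]*.084
for n,c in(('inner',tip+R[:,0]*.0075),('outer',tip-R[:,0]*.0075)):print(n,((c-h)@o*1e3).round(1),((c-h)[2]*1e3).round(1))
E
```

```text
time_s: 16.6
tool_pos: [0.5068, -0.3436, 0.1536]
orientation: [-3.141, -0.523, 1.306]
contact_force: [-1.1, -0.0, 0.7]
opening: 0.0005
grip_force: 0.4
time_s: 16.85
tool_pos: [0.507, -0.3428, 0.1517]
orientation: [-3.141, -0.524, 1.306]
contact_force: [0.1, 1.3, 1.4]
opening: 0.0006
grip_force: 0.4
time_s: 17.1
tool_pos: [0.5072, -0.3424, 0.1496]
orientation: [-3.141, -0.524, 1.307]
contact_force: [0.7, 0.4, 1.9]
opening: 0.0002
grip_force: 0.5
time_s: 17.35
tool_pos: [0.5072, -0.3423, 0.1474]
orientation: [-3.141, -0.524, 1.306]
contact_force: [0.3, 0.9, 1.3]
opening: 0.0007
grip_force: 0.5
time_s: 17.6
tool_pos: [0.5074, -0.3415, 0.1454]
orientation: [-3.141, -0.524, 1.306]
contact_force: [-0.2, 0.4, 1.8]
opening: 0.0008
grip_force: 1.0
time_s: 17.85
[0.04 0.48 5.46] 17.85
inner 16.9 -18.1
outer 29.9 -25.6
```

```bash
G="python3 g.py 9"
python3 -m creep '[[-1,[0.0005,0,0.0009],[0,0,0]]]' && $G && python3 -m creep '[[-1,[0.0005,0,0.0009],[0,0,0]]]' && $G && python3 -m creep '[[-1,[0.0005,0,0.0009],[0,0,0]]]' && $G && python3 -m creep '[[-1,[0.0005,0,0.0009],[0,0,0]]]' && $G && python3 -m creep '[[-1,[0.0006,0,0.0008],[0,0,0]]]' && $G && python3 -m creep '[[-1,[0.0006,0,0.0008],[0,0,0]]]' && $G && python3 -m creep '[[-1,[0.0006,0,0.0008],[0,0,0]]]' && $G && python3 -m creep '[[-1,[0.0006,0,0.0008],[0,0,0]]]'
cat >> clip.py <<'E'
def where(side,t=np.radians(30)):
    s=robot.state();p,R=pose();h,o=frame(side);tip=p+R[:,2]*.084;c=tip+toolR(side,t)[:,0]*(-.0075 if side=='left' else .0075)-h
    u,v=c@o,c[2]; q=np.arctan2(u,-v)-np.arcsin(.0068/np.hypot(u,v)); f=s['contact_force']
    print('t',round(s['time_s'],2),'inner corner',(u*1e3).round(1),(v*1e3).round(1),'q',q.round(2),'r',(np.sqrt(u*u+v*v-.0068**2)*1e3).round(1),'F out',(f@o).round(1),'up',f[2].round(1))
E
python3 -c "
from clip import *;where('right')"
```

```text
time_s: 17.98
tool_pos: [0.5078, -0.3402, 0.1434]
orientation: [3.141, -0.524, 1.307]
contact_force: [-1.3, -0.9, 6.2]
opening: 0.0002
grip_force: 2.9
time_s: 18.1
tool_pos: [0.508, -0.3397, 0.143]
orientation: [3.141, -0.523, 1.306]
contact_force: [-2.5, -1.7, 6.9]
opening: 0.0007
grip_force: 3.2
time_s: 18.23
tool_pos: [0.5081, -0.3393, 0.1426]
orientation: [3.141, -0.522, 1.306]
contact_force: [-2.9, -2.4, 8.6]
opening: 0.0005
grip_force: 3.4
t 18.23 inner corner 15.7 -19.4 q 0.4 r 24.0 F out 3.1 up 8.6
```

```bash
G="python3 g.py 11"
W="from clip import *;where('right')"
python3 -m creep '[[-1,[0.001,0,-0.0017],[0,0,0]]]' |grep fo; python3 -c "$W"; python3 -m creep '[[-1,[0.0009,0,0.0005],[0,0,0]]]' |grep fo;  python3 -c "$W"; $G && python3 -m creep '[[-1,[0.0009,0,0.0005],[0,0,0]]]' |grep fo;  python3 -c "$W"; $G && python3 -m creep '[[-1,[0.0009,0,0.0005],[0,0,0]]]' |grep fo;  python3 -c "$W"; $G && python3 -m creep '[[-1,[0.0009,0,0.0005],[0,0,0]]]' |grep fo; python3 -c "$W"
```

```text
contact_force: [-1.1, -2.4, 2.2]
grip_force: 1.7
t 18.35 inner corner 16.3 -18.4 q 0.45 r 23.7 F out 2.6 up 2.2
contact_force: [-2.0, -4.0, 3.7]
grip_force: 3.1
t 18.48 inner corner 16.1 -18.6 q 0.43 r 23.6 F out 4.4 up 3.7
contact_force: [-1.8, -5.9, 3.4]
grip_force: 3.7
t 18.6 inner corner 15.7 -18.9 q 0.41 r 23.6 F out 6.1 up 3.4
contact_force: [-2.3, -6.9, 3.3]
grip_force: 4.2
t 18.73 inner corner 15.3 -19.1 q 0.39 r 23.6 F out 7.2 up 3.3
contact_force: [-3.8, -7.4, 3.6]
grip_force: 4.2
t 18.85 inner corner 15.0 -19.3 q 0.38 r 23.5 F out 8.1 up 3.6
```

```bash
G="python3 g.py 13"
W="from clip import *;where('right')"
python3 -m creep '[[-1,[0.0006,0,0.0006],[0,0,0]]]' |grep fo; python3 -c "$W"; $G && python3 -m creep '[[-1,[0.0006,0,0.0006],[0,0,0]]]' |grep fo;  python3 -c "$W"; $G && python3 -m creep '[[-1,[0.0006,0,0.0006],[0,0,0]]]' |grep fo;  python3 -c "$W"; $G && python3 -m creep '[[-1,[0.0006,0,0.0006],[0,0,0]]]' |grep fo;  python3 -c "$W"; $G && python3 -m creep '[[-1,[0.0006,0,0.0006],[0,0,0]]]' |grep fo; python3 -c "$W"
```

```text
contact_force: [-3.5, -7.8, 3.4]
grip_force: 4.6
t 18.98 inner corner 14.6 -19.7 q 0.36 r 23.6 F out 8.4 up 3.4
contact_force: [-2.8, -7.4, 2.6]
grip_force: 4.1
t 19.1 inner corner 14.1 -20.1 q 0.33 r 23.6 F out 7.9 up 2.6
contact_force: [-2.4, -6.8, 1.6]
grip_force: 4.0
t 19.23 inner corner 13.4 -20.5 q 0.3 r 23.5 F out 7.2 up 1.6
contact_force: [-2.7, -7.4, -0.4]
grip_force: 3.5
t 19.35 inner corner 12.5 -21.0 q 0.26 r 23.5 F out 7.8 up -0.4
contact_force: [-1.2, -6.1, -2.8]
grip_force: 2.6
t 19.48 inner corner 11.3 -21.6 q 0.2 r 23.4 F out 6.2 up -2.8
```

```bash
G="python3 g.py 11"
W="from clip import *;where('right')"
python3 -m creep '[[-1,[0.0008,0,0.0006],[0,0,0]]]' |grep fo; python3 -c "$W"; $G && python3 -m creep '[[-1,[0.0008,0,0.0006],[0,0,0]]]' |grep fo;  python3 -c "$W"; $G && python3 -m creep '[[-1,[0.0008,0,0.0006],[0,0,0]]]' |grep fo;  python3 -c "$W"; $G && python3 -m creep '[[-1,[0.0008,0,0.0006],[0,0,0]]]' |grep fo;  python3 -c "$W"; $G && python3 -m creep '[[-1,[0.0008,0,0.0006],[0,0,0]]]' |grep fo; python3 -c "$W"; $G && python3 -m creep '[[-1,[0.0008,0,0.0006],[0,0,0]]]' |grep fo; python3 -c "$W"
```

```text
contact_force: [-1.6, -7.5, -0.1]
grip_force: 3.5
t 19.6 inner corner 9.9 -21.8 q 0.14 r 23.0 F out 7.7 up -0.1
contact_force: [-3.0, -8.6, -0.3]
grip_force: 4.5
t 19.73 inner corner 9.8 -21.9 q 0.14 r 23.0 F out 9.1 up -0.3
contact_force: [-3.7, -9.2, 1.7]
grip_force: 4.9
t 19.85 inner corner 9.7 -22.0 q 0.13 r 23.0 F out 9.9 up 1.7
contact_force: [-3.8, -10.5, 1.9]
grip_force: 5.7
t 19.98 inner corner 9.6 -22.0 q 0.13 r 23.0 F out 11.2 up 1.9
t 19.98 inner corner 9.6 -22.0 q 0.13 r 23.0 F out 11.2 up 1.9
t 19.98 inner corner 9.6 -22.0 q 0.13 r 23.0 F out 11.2 up 1.9
```

The right clip is home: the force rose to about 9 N, fell as the hook passed, then hit a stiff stop at q ≈ 0.13. Next I'll retreat and refit the kinematics using the tilted poses.

```bash

python3 -m creep '[[-1,[-0.01,0,-0.006],[0,0,0]],[-1,[-0.025,0,-0.02],[0,0,0]],[-1,[0.02,0,-0.05],[0,0,0]],[-1,[0.01,0,-0.02],[0,0,0]],[-1,[0,0,0],[0,0,0]],[-1,[0,0,0],[0,0,0]]]'
python3 - <<'E'
import kin
from kin import *; from clip import *
s=robot.state();q0=np.array(s['joint_positions'])
D.append(([1.0400094273198515,0.8119015238644454,-0.5835346202976113,1.5156045096406,-0.095823689713928,1.0806322158369257,0.3755877588210295],[0.508923182442644,-0.337547012692642,0.2163982700043024],[3.137524070705499,-0.524155026177175,1.318016749147752]))
D.append((q0,s['tool_pos'],s['orientation']));print(q0.round(2),s['tool_pos'].round(3))
c=calib();print('cost',c[0],c[1].round(4),c[2])
for q,p,o in D:
    a=fk(q,c[1][:4],c[2],c[1][4]);print('err mm',((a[0]-p)*1e3).round(1))
import pickle;pickle.dump((c,D),open('c.pkl','wb'))
for side in ('near','far','left'):
    for t in np.radians((0,15,20,25,30)):
        b=min((ik(tcp(side,t,face(side,.026,0.),True),toolR(side,t),qs,c) for qs in [q0+[0,0,a,0,b,0,d] for a in(-.3,.5) for b in(0,1.) for d in (-1.5,0,1.5)]),key=lambda v:v[1]*1e3+v[2])
        print(side,round(np.degrees(t)),f'{b[1]*1e3:.1f}mm {b[2]:.1f}deg',b[0].round(2))
E
```

```text
time_s: 20.72
tool_pos: [0.4972, -0.3761, 0.2211]
orientation: [-3.138, -0.525, 1.306]
contact_force: [0.3, 0.8, 0.7]
opening: 0.0005
grip_force: 0.0
[ 1.08  0.83 -0.57  1.45 -0.08  1.15  0.4 ] [ 0.497 -0.376  0.221]
cost 0.0003517453870175843 [0.2028 0.6152 0.3232 0.263  1.5708] (-1, -1, -1, -1)
err mm [18.7 11.9 -6. ]
err mm [-4.3 -2.1  4.4]
err mm [4.7 4.3 6.2]
err mm [ 4.7 -1.2 -1.1]
err mm [ 4.3  0.  -3.5]
near 0 0.0mm 0.0deg [ 0.33  0.62  0.04  2.07 -0.05  0.45 -1.42]
near 15 0.0mm 0.0deg [ 0.49  0.59 -0.21  2.34  1.97  0.11  2.82]
near 20 6.2mm 1.1deg [ 0.76  0.67 -0.72  2.4   1.9   0.46  2.82]
near 25 22.3mm 4.2deg [ 0.81  0.7  -0.83  2.4   1.9   0.54  2.82]
near 30 38.3mm 7.2deg [ 0.84  0.71 -0.87  2.4   1.95  0.56  2.79]
far 0 0.0mm 0.0deg [ 0.77  0.99 -1.08  1.57  0.93  1.17  0.8 ]
far 15 0.0mm 0.0deg [ 0.34  0.91 -0.06  1.26  0.06  1.24  1.59]
far 20 0.0mm 0.0deg [ 0.34  0.96 -0.05  1.15  0.06  1.38  1.59]
far 25 0.0mm 0.0deg [ 0.55  1.09 -0.73  1.04  0.52  1.63  1.22]
far 30 0.0mm 0.0deg [ 0.52  1.14 -0.73  0.93  0.52  1.77  1.25]
left 0 0.0mm 0.0deg [ 0.55  0.8  -0.78  1.83  0.75  0.83 -0.87]
left 15 0.0mm 0.0deg [ 0.32  0.79 -0.61  1.79  0.84  0.98 -1.02]
left 20 0.0mm 0.0deg [ 0.25  0.81 -0.57  1.78  0.86  1.03 -1.06]
left 25 0.0mm 0.0deg [ 0.19  0.82 -0.53  1.76  0.89  1.09 -1.11]
left 30 0.0mm 0.0deg [ 0.12  0.84 -0.49  1.75  0.91  1.15 -1.14]
```

```bash
python3 - <<'E'
from clip import *
path('far',np.radians(20))
E
```

```text
hover [ 0.6628 -0.223   0.2195]
10 rows: shift [0.0064, 0.0239, 0.0038] turn [3.81, -0.81, -8.19]
q1.7 [-8.9 -0.  33.6]
q1.4 [-4.6  0.   7.3]
q1.2 [-1.8  0.   5.5]
q1.2217304763960306 [ 0.1 -0.  -0.6]
q0.9 [-5.3  0.   5.7]
q0.75 [-2.6  0.   4.1]
q0.6 [-0.9 -0.   4.3]
q0.45 [-0.1 -0.   4.6]
q0.3 [0.8 0.  4.7]
q0.15 [2.7 0.  3. ]
q0 [ 3.1 -0.   2.5]
q-0.15 [ 3.5 -0.   2. ]
q-0.3 [3.7 0.  1.5]
```

```bash

python3 -m creep '[[-1,[0.0064,0.0239,0.0038],[3.81,-0.81,-8.19]],[-1,[0.0064,0.0239,0.0038],[3.81,-0.81,-8.19]],[-1,[0.0064,0.0239,0.0038],[3.81,-0.81,-8.19]],[-1,[0.0064,0.0239,0.0038],[3.81,-0.81,-8.19]],[-1,[0.0064,0.0239,0.0038],[3.81,-0.81,-8.19]],[-1,[0.0064,0.0239,0.0038],[3.81,-0.81,-8.19]],[-1,[0.0064,0.0239,0.0038],[3.81,-0.81,-8.19]],[-1,[0.0064,0.0239,0.0038],[3.81,-0.81,-8.19]]]'
python3 -m creep '[[-1,[0.0064,0.0239,0.0038],[3.81,-0.81,-8.19]],[-1,[0.0064,0.0239,0.0038],[3.81,-0.81,-8.19]],[-1,[0,0,0],[0,0,0]],[-1,[0,0,0],[0,0,0]],[-1,[0,0,0],[0,0,0]]]'
python3 - <<'E'
from clip import *
t=np.radians(20);rows(tcp('far',t,frame('far')[0]+frame('far')[1]*.030+UP*.045,False),toolR('far',t));print(robot.state()['joint_positions'].round(2))
E
```

```text
time_s: 21.72
tool_pos: [0.6539, -0.2718, 0.2202]
orientation: [3.119, -0.381, 2.581]
contact_force: [0.8, 0.1, -0.8]
opening: 0.0004
grip_force: 0.0
time_s: 22.35
tool_pos: [0.6631, -0.227, 0.2207]
orientation: [-3.138, -0.346, 2.875]
contact_force: [0.4, -0.9, 0.4]
opening: 0.0002
grip_force: 0.0
1 rows: shift [0.0009, 0.0037, 0.0015] turn [-0.09, 0.17, -0.37]
[ 0.57  1.   -0.71  1.04  0.51  1.62  1.26]
```

```bash

python3 -m creep '[[-1,[-0.002,0.0037,0.01],[0,0,0]],[-1,[-0.002,0,0.01],[0,0,0]],[-1,[-0.002,0,0.008],[0,0,0]],[-1,[-0.002,0,0.007],[0,0,0]],[-1,[-0.0015,0,0.0024],[0,0,0]],[-1,[-0.0015,0,0.0024],[0,0,0]],[-1,[-0.0015,0,0.0024],[0,0,0]]]' && python3 g.py 6 && python3 -m creep '[[-1,[-0.0009,0,0.0027],[0,0,0]],[-1,[-0.0009,0,0.0027],[0,0,0]],[-1,[-0.0013,0,0.0013],[0,0,0]],[-1,[-0.0013,0,0.0013],[0,0,0]],[-1,[-0.0013,0,0.0013],[0,0,0]],[-1,[-0.0013,0,0.0013],[0,0,0]]]'
python3 -c "
from clip import *;where('far',np.radians(20));print(robot.state()['joint_positions'].round(2))"
```

```text
time_s: 23.22
tool_pos: [0.6623, -0.22, 0.1776]
orientation: [-3.14, -0.345, 2.881]
contact_force: [-0.4, 0.4, 0.8]
opening: 0.0007
grip_force: 0.2
time_s: 23.98
tool_pos: [0.6652, -0.2208, 0.1651]
orientation: [-3.14, -0.345, 2.881]
contact_force: [-0.8, 0.2, 1.8]
opening: 0.0003
grip_force: 0.6
t 23.98 inner corner 18.0 -4.4 q 0.95 r 17.2 F out -0.8 up 1.8
[ 0.57  1.06 -0.7   1.09  0.53  1.52  1.24]
```

```bash
cat > w.sh <<'E'
# report the tip against the clip and stop the chain above the limit
python3 -c "
from clip import *;where('$1',np.radians($2))"; python3 g.py $3
E
W="sh w.sh far 20 9"
python3 -m creep '[[-1,[-0.0005,0,0.001],[0,0,0]],[-1,[-0.0006,0,0.001],[0,0,0]]]' >/dev/null&& $W && python3 -m creep '[[-1,[-0.0006,0,0.001],[0,0,0]],[-1,[-0.0006,0,0.001],[0,0,0]]]'  >/dev/null&& $W && python3 -m creep '[[-1,[-0.0004,0,0.001],[0,0,0]],[-1,[-0.0004,0,0.001],[0,0,0]]]'  >/dev/null&& $W && python3 -m creep '[[-1,[-0.0001,0,0.001],[0,0,0]],[-1,[-0.0001,0,0.001],[0,0,0]]]'  >/dev/null&& $W && python3 -m creep '[[-1,[0,0,0.001],[0,0,0]],[-1,[0,0,0.001],[0,0,0]]]' >/dev/null && $W && python3 -m creep '[[-1,[0,0,0.001],[0,0,0]],[-1,[0,0,0.001],[0,0,0]]]'  >/dev/null&& $W && python3 -m creep '[[-1,[0.0004,0,0.001],[0,0,0]]]'  >/dev/null&& $W && python3 -m creep '[[-1,[0.0004,0,0.001],[0,0,0]]]'  >/dev/null&& $W 
```

```text
t 24.23 inner corner 18.3 -6.7 q 0.86 r 18.2 F out 1.4 up 1.7
t 24.48 inner corner 18.7 -9.0 q 0.79 r 19.6 F out 0.3 up 0.2
t 24.73 inner corner 18.7 -11.1 q 0.72 r 20.7 F out 0.6 up 0.8
t 24.98 inner corner 18.2 -13.1 q 0.64 r 21.4 F out 0.3 up 1.4
t 25.23 inner corner 17.9 -14.4 q 0.59 r 22.0 F out 1.7 up 4.1
t 25.48 inner corner 17.8 -15.6 q 0.56 r 22.7 F out 1.9 up 6.1
t 25.6 inner corner 17.6 -16.1 q 0.54 r 22.8 F out 3.4 up 8.1
t 25.73 inner corner 17.3 -16.4 q 0.52 r 22.8 F out 2.9 up 8.4
```

```bash
W="sh w.sh far 20 11"
python3 -m creep '[[-1,[0.001,0,-0.001],[0,0,0]]]' >/dev/null&& $W && python3 -m creep '[[-1,[0.0008,0,0.0006],[0,0,0]]]'  >/dev/null&& $W && python3 -m creep '[[-1,[0.0008,0,0.0006],[0,0,0]]]'  >/dev/null&& $W && python3 -m creep '[[-1,[0.0008,0,0.0006],[0,0,0]]]'  >/dev/null&& $W && python3 -m creep '[[-1,[0.0008,0,0.0006],[0,0,0]]]' >/dev/null && $W && python3 -m creep '[[-1,[0.0008,0,0.0006],[0,0,0]]]'  >/dev/null&& $W && python3 -m creep '[[-1,[0.0008,0,0.0006],[0,0,0]]]'  >/dev/null&& $W && python3 -m creep '[[-1,[0.0008,0,0.0006],[0,0,0]]]'  >/dev/null&& $W 
```

```text
t 25.85 inner corner 17.2 -16.0 q 0.53 r 22.4 F out 5.2 up 3.6
t 25.98 inner corner 17.0 -16.2 q 0.51 r 22.5 F out 7.1 up 5.1
t 26.1 inner corner 16.7 -16.4 q 0.5 r 22.4 F out 8.1 up 5.8
t 26.23 inner corner 16.3 -16.7 q 0.48 r 22.3 F out 9.5 up 5.4
t 26.35 inner corner 15.8 -17.1 q 0.45 r 22.3 F out 9.7 up 4.0
t 26.48 inner corner 15.1 -17.6 q 0.41 r 22.2 F out 10.1 up 2.5
t 26.6 inner corner 13.7 -18.6 q 0.34 r 22.0 F out 7.4 up -0.8
t 26.73 inner corner 12.0 -19.5 q 0.25 r 21.9 F out 8.4 up 0.6
```

```bash
W="sh w.sh far 20 11"
python3 -m creep '[[-1,[0.0009,0,0.0005],[0,0,0]]]' >/dev/null&& $W && python3 -m creep '[[-1,[0.0009,0,0.0004],[0,0,0]]]'  >/dev/null&& $W && python3 -m creep '[[-1,[0.0009,0,0.0004],[0,0,0]]]'  >/dev/null&& $W && python3 -m creep '[[-1,[0.0009,0,0.0004],[0,0,0]]]'  >/dev/null&& $W && python3 -m creep '[[-1,[0.0009,0,0.0004],[0,0,0]]]' >/dev/null && $W && python3 -m creep '[[-1,[0.0009,0,0.0004],[0,0,0]]]'  >/dev/null&& $W 
```

```text
t 26.85 inner corner 11.9 -19.5 q 0.25 r 21.8 F out 11.4 up 0.7
```

Far clip home: the force peaked at about 11 N, dropped, then met a hard stop at q ≈ 0.25. Now the left clip.

```bash

python3 -m creep '[[-1,[-0.01,0,-0.004],[0,0,0]],[-1,[-0.02,0,-0.02],[0,0,0]],[-1,[0.01,0,-0.045],[0,0,0]],[-1,[0.01,0,-0.03],[0,0,0]],[-1,[0,0,0],[0,0,0]],[-1,[0,0,0],[0,0,0]]]'
python3 - <<'E'
from clip import *
print(robot.state()['joint_positions'].round(2))
path('left',np.radians(25))
E
```

```text
time_s: 27.6
tool_pos: [0.6954, -0.2289, 0.2379]
orientation: [-3.139, -0.349, 2.881]
contact_force: [0.3, -0.4, -0.8]
opening: 0.0003
grip_force: 0.0
[ 0.52  1.04 -0.7   0.87  0.51  1.72  1.3 ]
hover [ 0.5848 -0.0505  0.2173]
10 rows: shift [0.0237, 0.0017, 0.0018] turn [0.39, -3.51, 9.18]
q1.7 [11.8 -0.  32.7]
q1.4 [ 5.2 -0.   6.8]
q1.2 [2.3 0.  5.3]
q1.1344640137963142 [ 0.5 -0.   1.8]
q0.9 [ 5.1 -0.   4.1]
q0.75 [3.  0.  3.9]
q0.6 [ 1.3 -0.   4.2]
q0.45 [0.5 0.  4.6]
q0.3 [-0.4 -0.   4.8]
q0.15 [-2.4  0.   3.2]
q0 [-2.9 -0.   2.8]
q-0.15 [-3.3 -0.   2.3]
q-0.3 [-3.6  0.   1.8]
```

```bash

python3 -m creep '[[-1,[0.0237,0.0017,0.0018],[0.39,-3.51,9.18]],[-1,[0.0237,0.0017,0.0018],[0.39,-3.51,9.18]],[-1,[0.0237,0.0017,0.0018],[0.39,-3.51,9.18]],[-1,[0.0237,0.0017,0.0018],[0.39,-3.51,9.18]],[-1,[0.0237,0.0017,0.0018],[0.39,-3.51,9.18]],[-1,[0.0237,0.0017,0.0018],[0.39,-3.51,9.18]],[-1,[0.0237,0.0017,0.0018],[0.39,-3.51,9.18]],[-1,[0.0237,0.0017,0.0018],[0.39,-3.51,9.18]]]'
python3 -m creep '[[-1,[0.0237,0.0017,0.0018],[0.39,-3.51,9.18]],[-1,[0.0237,0.0017,0.0018],[0.39,-3.51,9.18]],[-1,[0,0,0],[0,0,0]],[-1,[0,0,0],[0,0,0]],[-1,[0,0,0],[0,0,0]]]'
python3 - <<'E'
from clip import *
t=np.radians(25);rows(tcp('left',t,frame('left')[0]+frame('left')[1]*.030+UP*.045,False),toolR('left',t));print(robot.state()['joint_positions'].round(2))
E
```

```text
time_s: 28.6
tool_pos: [0.5808, -0.0941, 0.2366]
orientation: [-3.035, 0.299, 1.64]
contact_force: [0.2, 0.7, -0.3]
opening: 0.0001
grip_force: 0.0
time_s: 29.22
tool_pos: [0.5857, -0.0534, 0.2195]
orientation: [3.138, 0.437, 1.307]
contact_force: [-1.2, -0.5, -0.1]
opening: 0.0007
grip_force: 0.0
1 rows: shift [0.0032, -0.0017, 0.0009] turn [0.11, 0.04, -0.23]
[ 0.01  0.68 -0.19  1.65  0.59  1.09 -0.76]
```

```bash

python3 -m creep '[[-1,[0.004,-0.0017,0.01],[0,0,0]],[-1,[0.004,0,0.009],[0,0,0]],[-1,[0.004,0,0.008],[0,0,0]],[-1,[0.003,0,0.006],[0,0,0]],[-1,[0.0017,0,0.0023],[0,0,0]],[-1,[0.0017,0,0.0023],[0,0,0]],[-1,[0.0017,0,0.0023],[0,0,0]]]' && python3 g.py 6 && python3 -m creep '[[-1,[0.0009,0,0.0024],[0,0,0]],[-1,[0.0009,0,0.0024],[0,0,0]],[-1,[0.0009,0,0.0024],[0,0,0]],[-1,[0.0013,0,0.001],[0,0,0]],[-1,[0.0013,0,0.001],[0,0,0]],[-1,[0.0013,0,0.001],[0,0,0]],[-1,[0.0013,0,0.001],[0,0,0]]]'
python3 -c "
from clip import *;where('left',np.radians(25));print(robot.state()['joint_positions'].round(2))"
```

```text
time_s: 30.1
tool_pos: [0.5848, -0.0492, 0.1745]
orientation: [3.138, 0.437, 1.309]
contact_force: [-0.5, -1.7, 0.3]
opening: 0.0002
grip_force: 0.5
time_s: 30.98
tool_pos: [0.5853, -0.0489, 0.1618]
orientation: [3.137, 0.441, 1.307]
contact_force: [-2.1, -5.0, 6.5]
opening: 0.0005
grip_force: 4.2
t 30.98 inner corner 17.7 -4.0 q 0.96 r 16.9 F out -5.4 up 6.5
[-0.01  0.75 -0.17  1.7   0.63  0.99 -0.84]
```

```bash
W="sh w.sh left 25 9"
python3 -m creep '[[-1,[-0.0025,0,-0.0005],[0,0,0]],[-1,[0,0,0],[0,0,0]]]' >/dev/null; $W && python3 -m creep '[[-1,[0,0,0.001],[0,0,0]],[-1,[0,0,0.001],[0,0,0]]]'  >/dev/null&& $W && python3 -m creep '[[-1,[0.0004,0,0.001],[0,0,0]],[-1,[0.0004,0,0.001],[0,0,0]]]'  >/dev/null&& $W && python3 -m creep '[[-1,[0.0004,0,0.001],[0,0,0]],[-1,[0.0004,0,0.001],[0,0,0]]]'  >/dev/null&& $W
```

```text
t 31.23 inner corner 18.0 -3.4 q 1.0 r 17.0 F out -4.5 up 2.2
t 31.48 inner corner 19.3 -5.7 q 0.94 r 19.0 F out 0.0 up 0.1
t 31.73 inner corner 19.2 -7.9 q 0.85 r 19.6 F out 0.8 up 1.9
t 31.98 inner corner 18.1 -9.8 q 0.74 r 19.4 F out 1.0 up 1.3
```

```bash
W="sh w.sh left 25 9"
python3 -m creep '[[-1,[0.0006,0,0.001],[0,0,0]],[-1,[0.0006,0,0.001],[0,0,0]]]' >/dev/null; $W && python3 -m creep '[[-1,[0.0005,0,0.001],[0,0,0]],[-1,[0.0005,0,0.001],[0,0,0]]]'  >/dev/null&& $W && python3 -m creep '[[-1,[0.0002,0,0.001],[0,0,0]],[-1,[0.0002,0,0.001],[0,0,0]]]'  >/dev/null&& $W && python3 -m creep '[[-1,[-0.0002,0,0.001],[0,0,0]],[-1,[-0.0002,0,0.001],[0,0,0]]]'  >/dev/null&& $W && python3 -m creep '[[-1,[-0.0006,0,0.0008],[0,0,0]]]'  >/dev/null&& $W && python3 -m creep '[[-1,[-0.0006,0,0.0008],[0,0,0]]]'  >/dev/null&& $W && python3 -m creep '[[-1,[-0.0006,0,0.0008],[0,0,0]]]'  >/dev/null&& $W
```

```text
t 32.23 inner corner 17.2 -11.8 q 0.64 r 19.7 F out 0.4 up 1.9
t 32.48 inner corner 17.4 -14.1 q 0.58 r 21.3 F out 0.5 up 1.4
t 32.73 inner corner 17.0 -16.1 q 0.52 r 22.4 F out 1.2 up 1.9
t 32.98 inner corner 15.9 -17.7 q 0.44 r 22.8 F out 0.5 up 2.0
t 33.1 inner corner 15.1 -18.3 q 0.4 r 22.7 F out 2.2 up 1.6
t 33.23 inner corner 14.3 -18.8 q 0.36 r 22.6 F out 1.3 up 1.5
t 33.35 inner corner 13.5 -19.2 q 0.32 r 22.5 F out 1.9 up 0.0
```

```bash
W="sh w.sh left 25 10.5"
python3 -m creep '[[-1,[-0.0006,0,0.0008],[0,0,0]]]' >/dev/null; $W && python3 -m creep '[[-1,[-0.0007,0,0.0007],[0,0,0]]]'  >/dev/null&& $W && python3 -m creep '[[-1,[-0.0007,0,0.0007],[0,0,0]]]'  >/dev/null&& $W && python3 -m creep '[[-1,[-0.0007,0,0.0007],[0,0,0]]]'  >/dev/null&& $W && python3 -m creep '[[-1,[-0.0008,0,0.0006],[0,0,0]]]'  >/dev/null&& $W && python3 -m creep '[[-1,[-0.0008,0,0.0006],[0,0,0]]]'  >/dev/null&& $W && python3 -m creep '[[-1,[-0.0008,0,0.0006],[0,0,0]]]'  >/dev/null&& $W && python3 -m creep '[[-1,[-0.0008,0,0.0006],[0,0,0]]]'  >/dev/null&& $W && python3 -m creep '[[-1,[-0.0008,0,0.0006],[0,0,0]]]'  >/dev/null&& $W && python3 -m creep '[[-1,[-0.0008,0,0.0006],[0,0,0]]]'  >/dev/null&& $W
```

```text
t 33.48 inner corner 12.6 -19.7 q 0.27 r 22.4 F out 1.8 up 1.6
t 33.6 inner corner 12.0 -20.0 q 0.24 r 22.3 F out 3.3 up 1.4
t 33.73 inner corner 11.5 -20.2 q 0.22 r 22.3 F out 4.3 up 3.8
t 33.85 inner corner 11.0 -20.5 q 0.2 r 22.3 F out 5.1 up 3.6
t 33.98 inner corner 10.5 -20.7 q 0.17 r 22.2 F out 6.6 up 4.0
t 34.1 inner corner 10.1 -20.9 q 0.15 r 22.2 F out 7.1 up 3.7
t 34.23 inner corner 9.6 -21.1 q 0.13 r 22.1 F out 7.6 up 5.0
t 34.35 inner corner 8.8 -21.3 q 0.09 r 22.0 F out 7.7 up 5.1
t 34.48 inner corner 7.8 -21.6 q 0.05 r 21.9 F out 6.7 up 4.0
t 34.6 inner corner 6.0 -21.9 q -0.04 r 21.7 F out 4.2 up 0.9
```

```bash
W="sh w.sh left 25 10.5"
python3 -m creep '[[-1,[-0.0009,0,0.0004],[0,0,0]]]' >/dev/null; $W && python3 -m creep '[[-1,[-0.0009,0,0.0004],[0,0,0]]]'  >/dev/null&& $W && python3 -m creep '[[-1,[-0.0009,0,0.0004],[0,0,0]]]'  >/dev/null&& $W && python3 -m creep '[[-1,[-0.0009,0,0.0004],[0,0,0]]]'  >/dev/null&& $W && python3 -m creep '[[-1,[-0.0009,0,0.0004],[0,0,0]]]'  >/dev/null&& $W && python3 -m creep '[[-1,[-0.0009,0,0.0004],[0,0,0]]]'  >/dev/null&& $W && python3 -m creep '[[-1,[-0.0009,0,0.0004],[0,0,0]]]'  >/dev/null&& $W
```

```text
t 34.73 inner corner 4.9 -22.1 q -0.09 r 21.6 F out 7.3 up 3.0
t 34.85 inner corner 4.8 -22.0 q -0.09 r 21.5 F out 8.0 up 3.2
t 34.98 inner corner 4.8 -22.1 q -0.09 r 21.5 F out 8.9 up 3.4
t 35.1 inner corner 4.8 -22.0 q -0.09 r 21.5 F out 10.4 up 4.2
```

Left clip home (passed at about 9 N, hard stop at q ≈ -0.09). Now the near clip, with a smaller tilt.

```bash

python3 -m creep '[[-1,[0.01,0,-0.004],[0,0,0]],[-1,[0.02,0,-0.02],[0,0,0]],[-1,[-0.02,0,-0.045],[0,0,0]],[-1,[-0.01,0,-0.03],[0,0,0]],[-1,[0,0,0],[0,0,0]],[-1,[0,0,0],[0,0,0]]]'
python3 - <<'E'
from clip import *
print(robot.state()['joint_positions'].round(2))
path('near',np.radians(15))
E
```

```text
time_s: 35.85
tool_pos: [0.5897, -0.0276, 0.2327]
orientation: [3.14, 0.439, 1.309]
contact_force: [-0.0, 1.0, -1.1]
opening: 0.0004
grip_force: 0.0
[-0.03  0.67 -0.2   1.62  0.57  1.14 -0.78]
hover [ 0.4384 -0.1634  0.2211]
10 rows: shift [-0.0224, 0.0025, 0.0042] turn [0.81, 3.14, 9.11]
q1.7 [-6.  -0.  34.3]
q1.4 [-4.   0.   7.6]
q1.2 [-1.3  0.   5.6]
q1.3089969389957472 [ 0.6 -0.  -3.1]
q0.9 [-5.3  0.   7.3]
q0.75 [-2.3  0.   4.3]
q0.6 [-0.6  0.   4.3]
q0.45 [ 0.3 -0.   4.6]
q0.3 [ 1.2 -0.   4.7]
q0.15 [3.  0.  2.7]
q0 [ 3.3 -0.   2.2]
q-0.15 [ 3.6 -0.   1.7]
q-0.3 [ 3.9 -0.   1.2]
```

```bash

python3 -m creep '[[-1,[-0.0224,0.0025,0.0042],[0.81,3.14,9.11]],[-1,[-0.0224,0.0025,0.0042],[0.81,3.14,9.11]],[-1,[-0.0224,0.0025,0.0042],[0.81,3.14,9.11]],[-1,[-0.0224,0.0025,0.0042],[0.81,3.14,9.11]],[-1,[-0.0224,0.0025,0.0042],[0.81,3.14,9.11]],[-1,[-0.0224,0.0025,0.0042],[0.81,3.14,9.11]],[-1,[-0.0224,0.0025,0.0042],[0.81,3.14,9.11]],[-1,[-0.0224,0.0025,0.0042],[0.81,3.14,9.11]]]'
python3 -m creep '[[-1,[-0.0224,0.0025,0.0042],[0.81,3.14,9.11]],[-1,[-0.0224,0.0025,0.0042],[0.81,3.14,9.11]],[-1,[0,0,0],[0,0,0]],[-1,[0,0,0],[0,0,0]],[-1,[0,0,0],[0,0,0]]]'
python3 - <<'E'
from clip import *
t=np.radians(15);rows(tcp('near',t,frame('near')[0]+frame('near')[1]*.030+UP*.045,False),toolR('near',t));print(robot.state()['joint_positions'].round(2))
E
```

```text
time_s: 36.85
tool_pos: [0.48, -0.1583, 0.2357]
orientation: [3.052, -0.139, 0.052]
contact_force: [0.1, 0.3, -0.3]
opening: 0.0003
grip_force: 0.0
time_s: 37.48
tool_pos: [0.4408, -0.1618, 0.222]
orientation: [-3.139, -0.266, -0.257]
contact_force: [0.2, -0.1, 0.0]
opening: 0.0007
grip_force: 0.0
1 rows: shift [-0.0021, 0.0022, 0.0004] turn [-0.18, -0.25, 0.14]
[ 0.34  0.39 -0.04  2.19 -0.    0.29 -1.51]
```

```bash

python3 -m creep '[[-1,[-0.0021,0.0022,0.01],[0,0,0]],[-1,[-0.002,0,0.01],[0,0,0]],[-1,[-0.002,0,0.009],[0,0,0]],[-1,[-0.002,0,0.006],[0,0,0]],[-1,[-0.0013,0,0.0025],[0,0,0]],[-1,[-0.0013,0,0.0025],[0,0,0]],[-1,[-0.0013,0,0.0025],[0,0,0]]]' && python3 g.py 6 && python3 -m creep '[[-1,[-0.0007,0,0.0025],[0,0,0]],[-1,[-0.0008,0,0.0015],[0,0,0]],[-1,[-0.0008,0,0.0015],[0,0,0]],[-1,[-0.0008,0,0.0015],[0,0,0]],[-1,[-0.0008,0,0.0015],[0,0,0]],[-1,[-0.0008,0,0.0013],[0,0,0]]]'
python3 -c "
from clip import *;where('near',np.radians(15));print(robot.state()['joint_positions'].round(2))"
```

```text
time_s: 38.35
tool_pos: [0.4387, -0.1638, 0.1778]
orientation: [-3.139, -0.266, -0.259]
contact_force: [1.6, 0.1, 0.3]
opening: 0.0006
grip_force: 0.2
time_s: 39.1
tool_pos: [0.4363, -0.1632, 0.1669]
orientation: [-3.139, -0.265, -0.259]
contact_force: [-0.3, 0.5, 0.4]
opening: 0.0004
grip_force: 0.6
t 39.1 inner corner 17.3 -5.3 q 0.89 r 16.7 F out 0.4 up 0.4
[ 0.35  0.5  -0.04  2.25 -0.    0.12 -1.51]
```

```bash
W="sh w.sh near 12 9"
python3 -m creep '[[-1,[0.0022,0,0],[0,-1.5,0]],[-1,[0.0022,0,0],[0,-1.5,0]]]' >/dev/null; $W && python3 -m creep '[[-1,[-0.0005,0,0.001],[0,0,0]],[-1,[-0.0005,0,0.001],[0,0,0]]]'  >/dev/null&& $W && python3 -m creep '[[-1,[-0.0004,0,0.001],[0,0,0]],[-1,[-0.0004,0,0.001],[0,0,0]]]'  >/dev/null&& $W && python3 -m creep '[[-1,[-0.0002,0,0.001],[0,0,0]],[-1,[-0.0002,0,0.001],[0,0,0]]]'  >/dev/null&& $W && python3 -m creep '[[-1,[-0.0001,0,0.001],[0,0,0]],[-1,[-0.0001,0,0.001],[0,0,0]]]'  >/dev/null&& $W&& python3 -m creep '[[-1,[0.0001,0,0.001],[0,0,0]],[-1,[0.0001,0,0.001],[0,0,0]]]'  >/dev/null&& $W
python3 -c "
from workcell import robot;print(robot.state()['joint_positions'].round(3))"
```

```text
t 39.35 inner corner 18.6 -6.1 q 0.9 r 18.4 F out 1.1 up 0.2
t 39.6 inner corner 17.8 -7.8 q 0.8 r 18.2 F out 0.4 up 1.9
t 39.85 inner corner 17.8 -9.7 q 0.73 r 19.1 F out 0.6 up 2.1
t 40.1 inner corner 18.0 -11.9 q 0.67 r 20.4 F out 0.6 up 2.1
t 40.35 inner corner 17.8 -13.9 q 0.6 r 21.5 F out 0.0 up 1.4
t 40.6 inner corner 17.2 -15.8 q 0.53 r 22.3 F out 0.7 up 1.5
[ 3.380e-01  5.290e-01 -2.800e-02  2.218e+00 -1.000e-03  1.830e-01
 -1.514e+00]
```

```bash
W="sh w.sh near 12 10.5"
python3 -m creep '[[-1,[0.0005,0,0.0008],[0,0,0]]]' >/dev/null; $W && python3 -m creep '[[-1,[0.0006,0,0.0008],[0,0,0]]]'  >/dev/null&& $W && python3 -m creep '[[-1,[0.0006,0,0.0008],[0,0,0]]]'  >/dev/null&& $W && python3 -m creep '[[-1,[0.0007,0,0.0007],[0,0,0]]]'  >/dev/null&& $W && python3 -m creep '[[-1,[0.0007,0,0.0007],[0,0,0]]]'  >/dev/null&& $W&& python3 -m creep '[[-1,[0.0007,0,0.0007],[0,0,0]]]'  >/dev/null&& $W&& python3 -m creep '[[-1,[0.0008,0,0.0005],[0,0,0]]]'  >/dev/null&& $W&& python3 -m creep '[[-1,[0.0008,0,0.0005],[0,0,0]]]'  >/dev/null&& $W&& python3 -m creep '[[-1,[0.0008,0,0.0005],[0,0,0]]]'  >/dev/null&& $W&& python3 -m creep '[[-1,[0.0008,0,0.0005],[0,0,0]]]'  >/dev/null&& $W
```

```text
t 40.73 inner corner 16.6 -16.5 q 0.49 r 22.4 F out 0.4 up 0.9
t 40.85 inner corner 15.8 -17.1 q 0.45 r 22.3 F out 1.0 up 1.0
t 40.98 inner corner 15.2 -17.7 q 0.41 r 22.4 F out 1.6 up 2.8
t 41.1 inner corner 14.7 -18.2 q 0.38 r 22.4 F out 2.9 up 6.1
t 41.23 inner corner 14.1 -18.7 q 0.35 r 22.4 F out 4.8 up 7.2
t 41.35 inner corner 13.7 -19.3 q 0.32 r 22.6 F out 3.9 up 7.4
t 41.48 inner corner 13.2 -19.7 q 0.3 r 22.7 F out 4.4 up 6.5
t 41.6 inner corner 12.5 -20.1 q 0.27 r 22.7 F out 5.2 up 6.9
t 41.73 inner corner 11.8 -20.5 q 0.23 r 22.7 F out 5.0 up 5.6
t 41.85 inner corner 10.8 -21.0 q 0.18 r 22.6 F out 3.4 up 4.4
```

```bash
W="sh w.sh near 12 10.5"
python3 -m creep '[[-1,[0.0009,0,0.0003],[0,0,0]]]' >/dev/null; $W && python3 -m creep '[[-1,[0.0009,0,0.0003],[0,0,0]]]'  >/dev/null&& $W && python3 -m creep '[[-1,[0.0009,0,0.0003],[0,0,0]]]'  >/dev/null&& $W && python3 -m creep '[[-1,[0.0009,0,0.0003],[0,0,0]]]'  >/dev/null&& $W && python3 -m creep '[[-1,[0.0009,0,0.0003],[0,0,0]]]'  >/dev/null&& $W&& python3 -m creep '[[-1,[0.0009,0,0.0003],[0,0,0]]]'  >/dev/null&& $W&& python3 -m creep '[[-1,[0.0009,0,0.0003],[0,0,0]]]'  >/dev/null&& $W&& python3 -m creep '[[-1,[0.0009,0,0.0003],[0,0,0]]]'  >/dev/null&& $W
```

```text
t 41.98 inner corner 9.6 -21.2 q 0.13 r 22.3 F out 2.9 up 0.4
t 42.1 inner corner 8.9 -21.6 q 0.1 r 22.3 F out 5.7 up 3.8
t 42.23 inner corner 8.8 -21.7 q 0.09 r 22.4 F out 6.7 up 5.8
t 42.35 inner corner 8.7 -21.8 q 0.08 r 22.5 F out 9.1 up 9.4
```

Near clip at its hard stop (q ≈ 0.09). I'll retreat and check all four clips with a picture.

```bash

python3 -m creep '[[-1,[-0.01,0,-0.003],[0,0,0]],[-1,[-0.02,0,-0.01],[0,0,0]],[-1,[0,0,-0.04],[0,0,0]],[-1,[0.02,0,-0.05],[0,-3,0]],[-1,[0.03,0,-0.04],[0,-4,0]],[-1,[0.02,0,0],[0,-4,0]],[-1,[0,0,0],[0,0,0]],[-1,[0,0,0],[0,0,0]]]'
python3 - <<'E'
from clip import *
a=robot.snapshot('wrist')[:,:,::-1];cv2.imwrite('pics/w6.png',a)
b=robot.snapshot('scene')[:,:,::-1]; c=cv2.resize(b[200:380,150:370],(560,458),interpolation=cv2.INTER_CUBIC)
o=np.vstack([np.hstack([cv2.resize(a,(400,300)),cv2.resize(b,(400,300))]),np.hstack([cv2.resize(c,(367,300)),cv2.resize(a[0:300,100:540],(433,300))])]);cv2.imwrite('pics/v6.png',o)
E
```

```text
time_s: 43.35
tool_pos: [0.4626, -0.1705, 0.2965]
orientation: [-3.139, -0.02, -0.259]
contact_force: [0.3, -0.3, -0.2]
opening: 0.0005
grip_force: 0.0
```

View pics/v6.png

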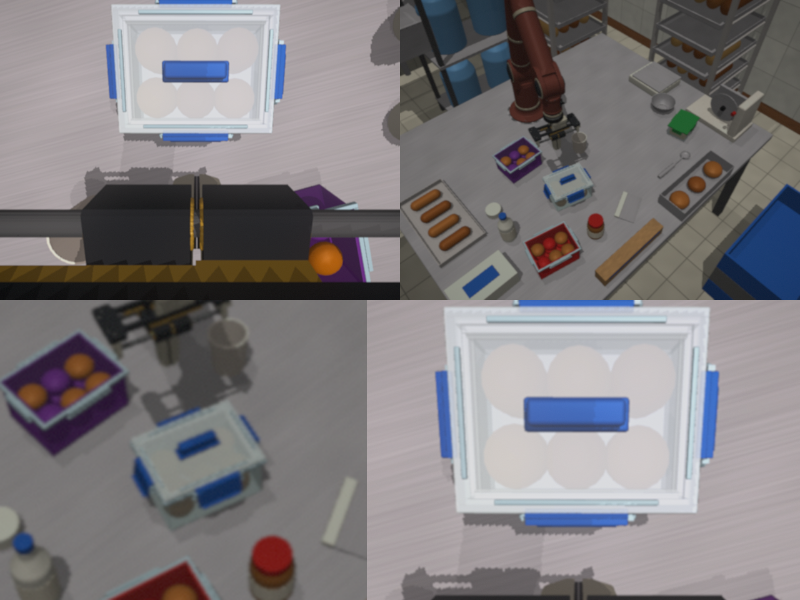

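The picture shows the lid flat on the container with all four clips folded down against the sides and staying there. The bystanders are untouched, so I'm handing in.

```bash
python3 -c "
from workcell import robot;print(robot.hand_in())"
```

```text
the job is handed in; nothing more can be done
None
```

The lid is seated flat in the container's mouth and all four clips are snapped home. The highest clip force I read was about 13 N. I handed the job in at about 43 s; the hand-in returned no verdict.

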